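Open the stuck stock pot and set its rollers out on the counting board

ROBOT

A 6-joint arm with a two-finger parallel gripper is mounted at the origin on the work surface. World frame = base frame: x ahead of the robot, y to its left, z up, the work surface at z = 0. Lengths are in m, angles in rad, forces in N, time in s.
With the tool pointing down it reaches from about 0.375 to 0.9 m from the base axis. Payload 3.1 kg.
Tool frame: the origin (TCP) lies on the centre line of the jaws, within the pads' length; the fingertips stand 22 mm ahead of it and the grasp point (between the pads) lies 3 mm ahead of it (bot.tip_reach is the z of the fingertips in the tool frame, in m); z points along the fingers, y is the line along which they close (so a half turn about z gives the same grasp; the last joint's range is limited). The gripper opens to 87 mm and grips with 3 to 60 N. Pads are 19 mm wide; open, the fingers measure 117 mm over their backs; the gripper's body (75 mm by 190 mm) begins 51 mm behind the grasp point.
Start: joints at [0.952, 0.527, 1.433, -0, 1.181, -0.178], TCP at [0.267, 0.565, 0.214] pointing down, gripper open.
Joint ranges: [-3.08, 3.08], [-0.75, 2.2], [0.22, 2.44], [-1.43, 4.57], [0, 2.65], [-2.85, 2.85]. Speed limits (rad/s): [2.79, 2.79, 3.14, 3.14, 3.14, 3.14].

INTERFACE

Orientations are given as a unit quaternion [x, y, z, w].
In Python, from station import bot gives the robot as it stands. The module is installed in compiled form; this text tells all that it offers.
- The arm moves only by the tool play_rows, never from a script. Its argument "steps" is a list that holds one entry, the list of rows, each a list of 5 numbers: the closure, from -1 (fully open) to 1 (shut), so that 0 is half open, then the shift along the tool's x, y, z in cm, then the turn about the tool's z in rad. In form: [[[fingers, x, y, z, roll], ...]]. A call has exactly 10 rows; each row shifts and turns the commanded pose from where the row before left it, along the tool's axes as they then stand; what a row does not reach is not made up. A row lasts 1/10 s, in which the tool goes at most 50 mm and 8.59 degrees, less where a joint would pass 70% of its speed; a pose out of reach is approached as far as the arm can. A call with a gripper value outside its range is refused whole. The fingers move at their own pace and stop on an object; "newtons" is the grip in N (left out, the last holds). Time passes only in rows, so rows that do not move let the fingers close, or fill a call up. It gives the time, the measured TCP pose, the force, the opening and the grip force at its end, in the units of the state.
- bot.get_state(): the state, without advancing time (a new reading comes with each control period).
- bot.camera(name): name is "scene" or "top" or "wrist"; returns a dict with "pixels" (420x560x3 uint8, blue, green, red), "K" (3x3 intrinsics, pixels), "k1" (the pictures are not rectified: a ray, as slopes to the right and down, at radius r is drawn at 1 + k1 r^2 times it, then the intrinsics apply), "R" (3x3) and "t" (3): a world point X has camera coordinates R X + t. Camera axes: x right, y down, z forward; pixel columns grow to the right and rows downward; lengths in m; the calibration is good to about 2 mm. A picture is of the moment at which its call begins. There is no depth.
- bot.hand_in(): hands the job in; it is judged then, once.
Trained networks look in the newest picture that a camera, given by its name, has taken for a name from the list of things; names that differ only in an ending like _2 or _b are one class to them, and where a whole thing is asked for, a point or a joint stands for the part that bears it (a point fixed in the world has none). Each returns a list of dicts, best first, with "p" (0 to 1); they miss things now and then, are a little off and sometimes report something else, mostly with a low value. They report only what shows in the picture. A call takes as long as a camera call. They do not tell look-alikes from the thing itself.
- bot.spot_in(camera, thing): "point" ([x, y, z] in m, in world coordinates, good to about 4 mm: the middle of the surface that is visible of it).
- bot.pinpoint(camera, thing): "point" ([x, y, z] in m, in world coordinates, good to about 4 mm: a listed point, or the origin of a listed thing).
The state is a dict: "time_s": time; "joint_pos": joint angles; "joint_velocities": joint speeds; "joint_torque": joint torques, N m; "tcp_pos": TCP position; "ee_rot": TCP orientation; "ft_force": force on the tool from outside, world axes, zero at the start; "ft_torque": the same for the moment, N m; "gripper_width": opening from 0.0 (shut) to 1.0 (fully open); "gripper_force": force on a finger pad.
Only numpy, scipy, OpenCV 4.12 (cv2) and the standard library are available. Lean on these libraries where they do the work, as an engineer would, in place of code of your own. Each camera call takes 0.05 s, during which the arm holds its last target. There are 200 camera calls.

TASK

Count out the stock: first lay the straightedge flush along the open front edge of the wooden counting board, resting on the counter and covering the whole opening, so that nothing can roll off. Then break the stuck lid of the stock pot loose with a hard anticlockwise twist of its knob, spin it until it comes free, lift it off and set it down the right way up on the counter beside the pot. Finally move every roller from the pot onto the board, and leave the straightedge flush and the other things on the counter where they are.

Things in the scene. Friction and masses are not known exactly. Their poses are not given: they have to be found in the camera images.
- straightedge_center (a point): Aluminium box-section straightedge with dark ends, 200 mm long (its x), 34 mm square in section, 0.3 kg, lying loose on the counter. This point is its centre, 17 mm above the counter; any of its long faces may be the one laid against an edge or down.
- board: Plywood counting board fixed to the counter, 130 mm deep (x), 170 mm wide (y), 8 mm thick. Walls 6 mm thick stand on its back (+x) and side edges, their tops 30 mm above the counter; the front (-x) edge, at x = -65 mm, is open and faces roughly towards the robot. Inside 124 by 158 mm. Origin: centre of its underside, on the counter.
- pot: Round grey pot bolted to the counter. Foot plate 200 mm across, 10 mm thick: lid and rollers rest on it. Wall 150 mm across outside, 142 inside, rim 40 mm above the counter, two steel thread rails outside. Origin: centre of the underside; x points to a small steel mark on the foot plate. The present rollers stand upright within 8 mm of (+-30, +-30) mm in this frame.
- lid_knob (a point): Deep white loose lid, 182 mm across, 70 mm high to its top plate, with a round ribbed black knob (56 mm across, 40 mm high) in the middle; 0.15 to 0.31 kg. This point is the knob's centre, 90 mm above the lid's lower edge, 100 mm above the counter when shut. x points along the black rib on the top, z up; shut, the rib points to the pot's mark.
- lid_foot (a point): Centre of the lid's lower edge. Stuck: turning it anticlockwise seen from above (+z) takes about 0.5 N m in the first 5 degrees, snaps on to 10, then turns freely without rising. 107 to 150 degrees (1.87 to 2.62 rad) from shut its two lugs are clear of the rails; there it lifts straight off (a stop ends the turn). Lift 65 mm to clear the rollers. Clockwise it is stopped at once.
- roller1_center (a point): Plain steel roller, a cylinder 26 mm in diameter and 60 mm long, 0.12 kg; it starts standing upright inside the pot, hidden under the lid. This point is its centre, half-way along; z is its long axis. Two to four of the rollers 1 to 4 are present.
- roller2_center (a point): Plain steel roller, a cylinder 26 mm in diameter and 60 mm long, 0.12 kg; it starts standing upright inside the pot, hidden under the lid. This point is its centre, half-way along; z is its long axis. Two to four of the rollers 1 to 4 are present.
- roller3_center (a point): Plain steel roller, a cylinder 26 mm in diameter and 60 mm long, 0.12 kg; it starts standing upright inside the pot, hidden under the lid. This point is its centre, half-way along; z is its long axis. Two to four of the rollers 1 to 4 are present.
- roller4_center (a point): Plain steel roller, a cylinder 26 mm in diameter and 60 mm long, 0.12 kg; it starts standing upright inside the pot, hidden under the lid. This point is its centre, half-way along; z is its long axis. Two to four of the rollers 1 to 4 are present.
- carton: Bystander: brown carton 70 x 110 x 80 mm, loose, to be left alone. Origin: centre of its underside.
- crate: Bystander: open blue plastic crate 140 x 160 x 90 mm, loose, to be left alone. Origin: centre of its underside.
- tape_roll: Bystander: roll of clear packing tape lying flat, 104 mm in diameter, 48 mm high, loose, to be left alone. Origin: centre of its underside.
Things that resemble listed ones, but are neither listed nor needed, are in the scene too. Of the things that look like the part that bears straightedge_center, take the one that is farthest to the robot's left at the start. There is more than one size of the pot; the one meant has the size given above.

How it is judged:
By the outcome, as a careful person would: the job done as asked, in the order asked, and still so for the second after the job is handed in, with the robot touching nothing.
Of roller1, roller2, roller3, roller4 only 2 to 4 are there at a start; the rules pass over those that are not, and their reading is None.
At some moment in a run one of straightedge may be knocked a few centimetres aside while the robot is not near it.
Once in a run the grip may slacken for a moment while it holds something.
It also fails if it takes over 210 s, if anything falls off the work surface, if the arm or the gripper's body presses on something with over 40 N, if the wrist force passes 120 N, or if a joint passes its speed limit or range.

## Working session

There is one attempt and no reset: what is moved stays moved. The work goes in short steps, Python scripts to look and compute and a tool call to move; the robot and the scene stay as the last step left them, time stands still between calls to the robot, and variables do not carry over. Pictures are saved under pics/ and viewed, at most 14 in all, crops included, and the job is handed in when it is done.

Besides the shell and the picture viewer there is one more tool, called after ">>>" in YAML: its name, and indented under it one key for each argument. play_rows: Moves the arm, as the interface text tells. Its arguments: {"type":"object","properties":{"steps":{"type":"array","items":{"type":"array","items":{"type":"array","items":{"type":"number"}}}},"newtons":{"type":"number"}},"required":["steps"]}

```bash
mkdir -p pics; ls
python3 - <<'E'
from station import bot
import cv2
for c in ("scene","top","wrist"):
    d=bot.camera(c); cv2.imwrite(f"pics/{c}0.png",d["pixels"]); print(c,d["K"].tolist() if hasattr(d["K"],'tolist') else d["K"],d["k1"],(-d["R"].T@d["t"]).round(3))
    for n in ["straightedge_center","board","pot","lid_knob","lid_foot","carton","crate","tape_roll"]:
        print(n,[(r["p"] if isinstance(r["p"],int) else round(r["p"],2),[round(float(v),3) for v in r["point"]]) for r in bot.pinpoint(c,n)])
s=bot.get_state(); print(s)
E
```

```text
pics
scene [[414.22495537898754, 0.0, 275.18267158817264], [0.0, 414.22495537898754, 210.16848747000924], [0.0, 0.0, 1.0]] -0.11160057265872673 [ 1.197 -0.365  0.894]
straightedge_center [(0.76, [0.405, -0.004, 0.013]), (0.72, [0.231, -0.259, 0.019]), (0.38, [0.565, -0.464, -0.002])]
board [(0.76, [0.568, 0.185, 0.003])]
pot [(0.55, [0.746, 0.246, 0.001])]
lid_knob [(0.6, [0.573, -0.15, 0.102])]
lid_foot []
carton [(0.74, [0.768, -0.017, 0.004])]
crate []
tape_roll [(0.6, [0.532, 0.459, 0.001])]
top [[510.8766248192136, 0.0, 288.05273320136365], [0.0, 510.8766248192136, 201.542363462117], [0.0, 0.0, 1.0]] -0.0882356779475245 [ 3.390e-01 -1.000e-03  1.383e+00]
straightedge_center [(0.94, [0.407, -0.003, 0.018]), (0.82, [0.232, -0.253, 0.017])]
board [(0.57, [0.567, 0.185, 0.001])]
pot [(0.61, [0.751, 0.244, 0.001])]
lid_knob [(0.78, [0.577, -0.153, 0.103])]
lid_foot [(0.44, [0.531, 0.451, -0.001])]
carton [(0.61, [0.768, -0.023, 0.002])]
crate [(0.79, [0.572, -0.461, -0.005])]
tape_roll [(0.86, [0.531, 0.453, -0.0]), (0.57, [0.568, 0.184, 0.0])]
wrist [[343.7081231544567, 0.0, 278.079
[... 225 characters left out ...]
, 'joint_pos': array([ 9.51483697e-01,  5.27517556e-01,  1.43268341e+00, -9.98763009e-06,
        1.18141664e+00, -1.78512868e-01]), 'joint_velocities': array([ 0.00170242, -0.00073352,  0.00105661, -0.00034875,  0.00151627,
       -0.00025916]), 'joint_torque': array([ 6.79132954e-04, -4.40017033e+01, -1.76978785e+01,  6.33477070e-02,
        5.06309280e-02,  1.93667780e-06]), 'tcp_pos': array([0.26663572, 0.56524791, 0.21444289]), 'ee_rot': array([ 2.18617999e-01,  9.75810520e-01, -1.32884150e-05, -5.87600294e-07]), 'ft_force': array([ 0.10934298, -0.17967313, -0.81003107]), 'ft_torque': array([0.09469086, 0.02175521, 0.00271448]), 'gripper_force': 0.0, 'gripper_width': 0.9974285767490587}
```

View pics/top0.png

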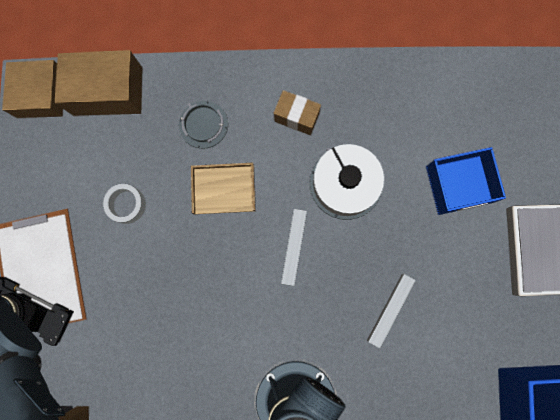

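View pics/scene0.png

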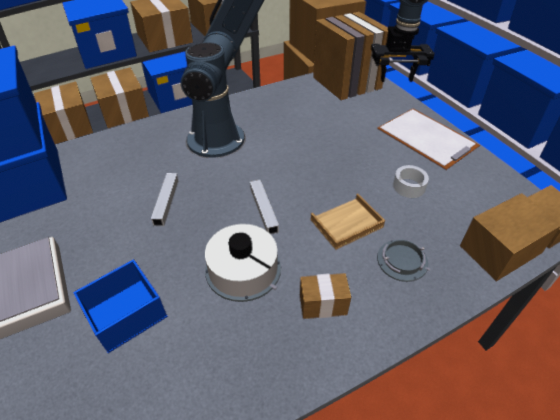

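Straightedge candidates are at (294,247) and (391,311) in the top picture. The first has y≈0 and is farther left, so that is the one. Pot candidates are the lidded one at (350,180) and the open one at (204,125), which looks too small. Next I check sizes and headings, with one close crop.

```bash
cat > h.py <<'E'
from station import bot
import cv2, numpy as np
from scipy.spatial.transform import Rotation as Ro
np.set_printoptions(precision=4,suppress=True)
def dist(d): return np.array([d["k1"],0,0,0])
def px2w(d,px,z):
    n=cv2.undistortPoints(np.float64(px).reshape(-1,1,2),d["K"],dist(d)).reshape(-1,2)
    r=np.c_[n,np.ones(len(n))]@d["R"]; c=-d["R"].T@d["t"]
    return (c+r*((z-c[2])/r[:,2:]))
def w2px(d,X):
    return cv2.projectPoints(np.float64(X).reshape(-1,1,3),cv2.Rodrigues(d["R"])[0],d["t"],d["K"],dist(d))[0].reshape(-1,2)
def ortho(d,x0,x1,y0,y1,z,s=2):
    """plan view at height z, s px/mm; up=+x, left=+y"""
    H,W=int((x1-x0)*1000*s),int((y1-y0)*1000*s)
    v,u=np.mgrid[0:H,0:W]; X=np.stack([x1-v/(1000*s),y1-u/(1000*s),np.full((H,W),z)],-1)
    p=w2px(d,X).astype(np.float32).reshape(H,W,2)
    return cv2.remap(d["pixels"],p[...,0],p[...,1],cv2.INTER_LINEAR)
def yaw(s=None):
    s=s or bot.get_state(); a=Ro.from_quat(s["ee_rot"]).as_matrix()[:,1]  # jaw line heading, deg
    return np.degrees(np.arctan2(a[1],a[0]))
def go(x,y,z,jaw=None):
    """print turn (about tool z) so that the jaw line has heading jaw deg, then shift in cm in the tool frame after the turn"""
    s=bot.get_state(); R=Ro.from_quat(s["ee_rot"]).as_matrix(); t=0
    if jaw is not None:
        t=-((jaw-yaw(s)+90)%180-90)      # tool z is down
        R=R@Ro.from_euler("z",t,degrees=True).as_matrix()
    print(f"t={s['time_s']:.2f} tcp",s["tcp_pos"],"jaw %.1f q6 %.2f"%(yaw(s),s["joint_pos"][5]),"turn rad %.4f"%np.radians(t),"shift cm",R.T@(np.array([x,y,z])-s["tcp_pos"])*100)
def pin(c,n):
    for r in bot.pinpoint(c,n): print(c,n,round(float(r["p"]),2),np.array(r["point"]))
E
python3 - <<'E'
from h import *
d=bot.camera("top")
o=ortho(d,.28,.72,-.28,.30,.034,1.3); cv2.imwrite("pics/o1.png",o); print(o.shape)
# straightedge blob at z=.034
s=4;x0,x1,y0,y1=.29,.52,-.05,.05
o=ortho(d,x0,x1,y0,y1,.034,s); g=cv2.cvtColor(o,cv2.COLOR_BGR2HSV)
m=(o.min(2)>135).astype(np.uint8)
cs=cv2.findContours(m,0,2)[0]; c=max(cs,key=cv2.contourArea)
(u,v),wh,a=cv2.minAreaRect(c); print("edge ctr",x1-v/1000/s,y1-u/1000/s,np.array(wh)/s,a)
p=(x1-c[:,0,1]/1000/s, y1-c[:,0,0]/1000/s); vx=cv2.fitLine(c,2,0,.01,.01).ravel(); print("heading",np.degrees(np.arctan2(-vx[0],-vx[1])))
# board
x0,x1,y0,y1=.46,.68,.06,.31
for z in (.008,.03):
    o=ortho(d,x0,x1,y0,y1,z,s); m=((o[...,2].astype(int)-o[...,0])>25).astype(np.uint8)
    c=max(cv2.findContours(m,0,2)[0],key=cv2.contourArea); (u,v),wh,a=cv2.minAreaRect(c); print("board",z,x1-v/1000/s,y1-u/1000/s,np.array(wh)/s,a)
# lid top circle at z=.08
x0,x1,y0,y1=.45,.70,-.28,-.03
o=ortho(d,x0,x1,y0,y1,.08,s); m=(o.min(2)>150).astype(np.uint8)
c=max(cv2.findContours(m,0,2)[0],key=cv2.contourArea); (u,v),wh,a=cv2.minAreaRect(c); print("lid",x1-v/1000/s,y1-u/1000/s,np.array(wh)/s)
go(.407,-.003,.2,0)
E
```

```text
(572, 754, 3)
edge ctr 0.40345693206787114 -0.0032056655883789045 [ 38.3297 202.402 ] 11.056412696838379
heading -11.01079
board 0.008 0.5687037048339845 0.18832401275634764 [136.3559 174.7452] 88.46736907958984
board 0.03 0.5649437255859375 0.18527254486083983 [134.3291 171.8587] 88.54715728759766
lid 0.5761327743530273 -0.14966641235351563 [182.7864 182.578 ]
t=1.40 tcp [0.2666 0.5652 0.2144] jaw 64.7 q6 -0.18 turn rad 1.1300 shift cm [-56.8243  14.0355   1.4445]
```

View pics/o1.png

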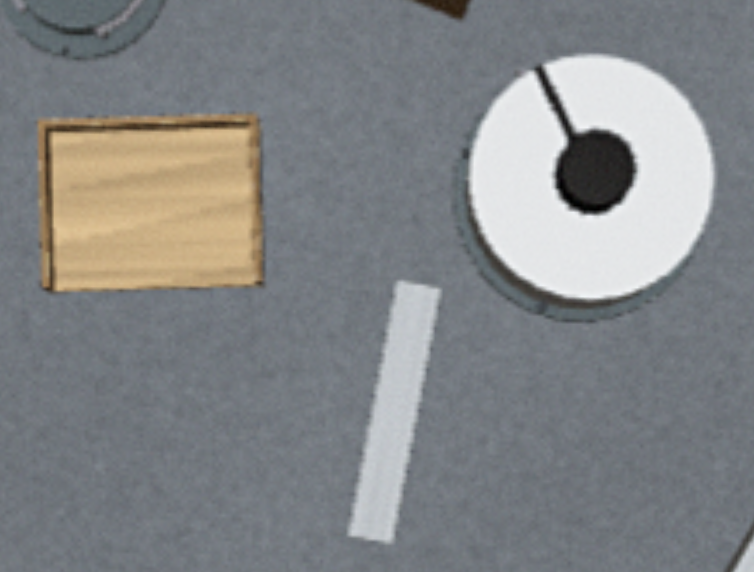

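The plan view shows the straightedge (200 mm, heading −11°) at (395,410) and the lid (182 mm, as specified) at (590,177). The board is at (150,200), turned about +1.5°.

```bash
python3 -c "
from h import *
go(.4035,-.0032,.15,79)"
```

```text
t=1.40 tcp [0.2666 0.5652 0.2144] jaw 64.7 q6 -0.18 turn rad -0.2488 shift cm [-24.2804 -53.1884   6.4445]
```

>>> play_rows:
  steps:
    - [[-1, 0, 0, 0, -0.125], [-1, 0, 0, 0, -0.124], [-1, -1.5, -3.3, 0, 0], [-1, -1.5, -3.3, 0, 0], [-1, -1.5, -3.3, 0, 0], [-1, -1.5, -3.3, 0, 0], [-1, -1.5, -3.3, 0, 0], [-1, -1.5, -3.3, 0, 0], [-1, -1.5, -3.3, 0, 0], [-1, -1.5, -3.3, 0, 0]]

```text
time_s: 2.4
tcp_pos: [0.3344, 0.282, 0.2147]
ee_rot: [0.096, 0.995, 0.0, 0.0]
ft_force: [0.8, -0.1, 0.2]
gripper_width: 0.998
gripper_force: 0.0
```

>>> play_rows:
  steps:
    - [[-1, -1.5, -3.3, 0, 0], [-1, -1.5, -3.3, 0, 0], [-1, -1.5, -3.3, 0, 0], [-1, -1.5, -3.3, 0, 0], [-1, -1.5, -3.3, 0, 0], [-1, -1.5, -3.3, 1, 0], [-1, -1.5, -3.3, 1, 0], [-1, -1.0, -2.0, 2, 0], [-1, 0, 0, 2, 0], [-1, 0, 0, 0, 0]]

```text
time_s: 3.4
tcp_pos: [0.3979, 0.0144, 0.153]
ee_rot: [0.097, 0.995, 0.0, -0.002]
ft_force: [-0.5, 0.5, -0.3]
gripper_width: 0.997
gripper_force: 0.0
```

Run:
```python
from h import *
go(.4035,-.0032,.034,79)
d=bot.camera("wrist"); cv2.imwrite("pics/w1.png",d["pixels"])
pin("wrist","straightedge_center"); pin("wrist","board")
```

```text
t=3.40 tcp [0.3979 0.0144 0.153 ] jaw 78.9 q6 -1.62 turn rad -0.0020 shift cm [-0.9465 -1.6257 11.8942]
wrist straightedge_center 0.59 [ 0.4049 -0.0056  0.0138]
```

View pics/w1.png

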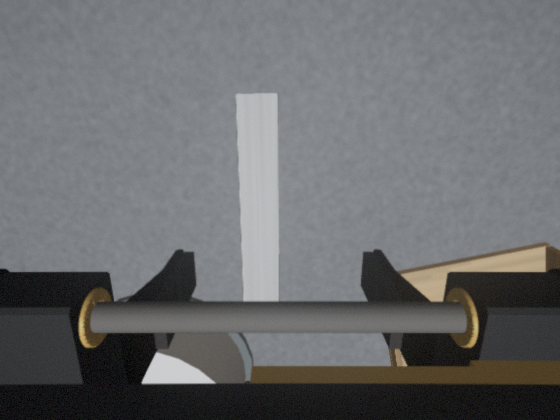

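The wrist view shows the straightedge upright in the image at column ~260, square to the jaws and slightly left of their centre (278). That fits the remaining shift of −1.6 cm. I'll descend and grip.

>>> play_rows:
  steps:
    - [[-1, -0.5, -0.8, 0, 0], [-1, -0.45, -0.8, 0, 0], [-1, 0, 0, 2.5, 0], [-1, 0, 0, 2.5, 0], [-1, 0, 0, 2.5, 0], [-1, 0, 0, 2.5, 0], [-1, 0, 0, 1.8, 0], [-1, 0, 0, 0, 0], [0.3, 0, 0, 0, 0], [1, 0, 0, 0, 0]]
  newtons: 40

```text
time_s: 4.55
tcp_pos: [0.4064, -0.003, 0.0374]
ee_rot: [0.096, 0.995, -0.0, 0.001]
ft_force: [-0.0, -0.5, 0.4]
gripper_width: 0.89
gripper_force: 0.0
```

>>> play_rows:
  steps:
    - [[1, 0, 0, 0, 0], [1, 0, 0, 0, 0], [1, 0, 0, 0, 0], [1, 0, 0, 0, 0], [1, 0, 0, -1, 0], [1, 0, 0, -2, 0], [1, 0, 0, -2, 0], [1, 0, 0, -2, 0], [1, 0, 0, 0, 0], [1, 0, 0, 0, 0]]

```text
time_s: 5.55
tcp_pos: [0.4056, -0.0026, 0.107]
ee_rot: [0.096, 0.995, -0.0, 0.001]
ft_force: [-0.1, 0.3, -1.7]
gripper_width: 0.033
gripper_force: 0.0
```

```bash
python3 -c "
from h import *
go(.470,.183,.10,1.5)"
```

```text
t=5.55 tcp [ 0.4056 -0.0026  0.107 ] jaw 79.0 q6 -1.66 turn rad 1.3530 shift cm [18.3888  6.9218  0.7027]
```

The fingers shut empty because I lifted before they had closed. I'll relocate the bar.

```bash
cat >> h.py <<'E'
def blob(d,x0,x1,y0,y1,z,f,s=4):
    o=ortho(d,x0,x1,y0,y1,z,s); m=f(o.astype(int)).astype(np.uint8)
    cs=[c for c in cv2.findContours(m,0,2)[0]]
    c=max(cs,key=cv2.contourArea); (u,v),wh,a=cv2.minAreaRect(c); vx=cv2.fitLine(c,2,0,.01,.01).ravel()
    print("blob",x1-v/1000/s,y1-u/1000/s,np.array(wh)/s,"heading",np.degrees(np.arctan2(-vx[0],-vx[1])))
E
python3 - <<'E'
from h import *
d=bot.camera("top"); pin("top","straightedge_center"); pin("wrist","straightedge_center")
d=bot.camera("wrist"); 
v=cv2.hconcat([d["pixels"][::1],]); cv2.imwrite("pics/w2.png",v)
pin("wrist","straightedge_center")
E
```

```text
top straightedge_center 0.97 [ 0.2299 -0.2517  0.0177]
wrist straightedge_center 0.59 [ 0.4049 -0.0056  0.0138]
wrist straightedge_center 0.71 [ 0.5651  0.1856 -0.0019]
```

View pics/w2.png

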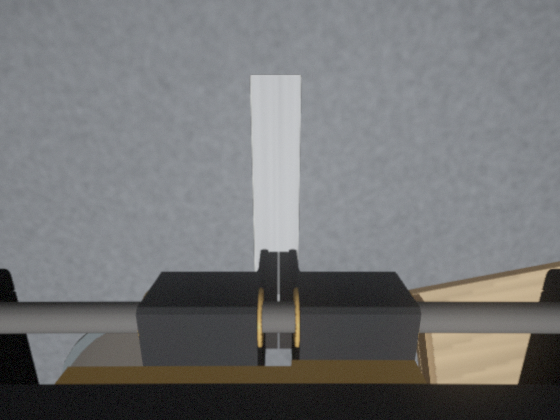

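The bar stands undisturbed on the counter, centred at column 276 with its near end at row 75. I'll open, descend again and give the fingers longer to close.

```bash
python3 -c "
from h import *
d=bot.camera('wrist')
a=px2w(d,[[251,75],[300,75],[254,240],[298,240]],.034); print(a)
e=(a[0]+a[1])/2; u=(a[2]+a[3])/2-e; u/=np.linalg.norm(u); c=e+.1*u; print(c,np.degrees(np.arctan2(u[1],u[0])))
go(c[0],c[1],.035)"
```

```text
[[ 0.3048 -0.0026  0.034 ]
 [ 0.311   0.029   0.034 ]
 [ 0.4192 -0.0254  0.034 ]
 [ 0.4256  0.0073  0.034 ]]
[ 0.4061 -0.0059  0.034 ] -11.008823280662392
t=5.85 tcp [ 0.4049 -0.0025  0.1058] jaw 79.0 q6 -1.66 turn rad 0.0000 shift cm [-0.1913 -0.3123  7.081 ]
```

>>> play_rows:
  steps:
    - [[-1, 0, 0, 0, 0], [-1, 0, 0, 0, 0], [-1, 0, 0, 0, 0], [-1, 0, 0, 0, 0], [-1, 0, 0, 0, 0], [-1, 0, 0, 0, 0], [-1, 0, 0, 0, 0], [-1, 0, 0, 0, 0], [-1, 0, 0, 0, 0], [-1, 0, 0, 0, 0]]

```text
time_s: 6.85
tcp_pos: [0.4054, -0.0026, 0.1065]
ee_rot: [0.096, 0.995, 0.0, -0.0]
ft_force: [-0.7, -0.1, 0.3]
gripper_width: 0.836
gripper_force: 0.0
```

>>> play_rows:
  steps:
    - [[-1, -0.1, -0.3, 0, 0], [-1, 0, 0, 0, 0], [-1, 0, 0, 2.0, 0], [-1, 0, 0, 2.0, 0], [-1, 0, 0, 2.0, 0], [-1, 0, 0, 1.1, 0], [1, 0, 0, 0, 0], [1, 0, 0, 0, 0], [1, 0, 0, 0, 0], [1, 0, 0, 0, 0]]
  newtons: 40

```text
time_s: 7.85
tcp_pos: [0.4063, -0.0059, 0.0361]
ee_rot: [0.096, 0.995, -0.0, 0.001]
ft_force: [1.3, 0.4, 1.0]
gripper_width: 0.723
gripper_force: 0.0
```

>>> play_rows:
  steps:
    - [[1, 0, 0, 0, 0], [1, 0, 0, 0, 0], [1, 0, 0, 0, 0], [1, 0, 0, 0, 0], [1, 0, 0, 0, 0], [1, 0, 0, 0, 0], [1, 0, 0, 0, 0], [1, 0, 0, 0, 0], [1, 0, 0, 0, 0], [1, 0, 0, 0, 0]]

```text
time_s: 8.85
tcp_pos: [0.4058, -0.0058, 0.0354]
ee_rot: [0.096, 0.995, 0.0, -0.0]
ft_force: [0.0, -0.7, -0.7]
gripper_width: 0.009
gripper_force: 0.0
```

Run:
```python
from h import *
print(bot.tip_reach)
d=bot.camera("scene"); s=bot.get_state(); p=s["tcp_pos"]; print(s)
q=w2px(d,[p,p-[0,0,.022],[.406,-.006,.034]]); print(q)
u,v=q[0].astype(int); c=cv2.resize(d["pixels"][v-75:v+75,u-100:u+100],(800,600),interpolation=cv2.INTER_CUBIC); cv2.imwrite("pics/s2.png",c)
pin("scene","straightedge_center")
```

```text
0.022
{'time_s': 8.9, 'joint_pos': array([-0.2912,  0.6167,  2.1177, -0.    ,  0.4071, -1.6702]), 'joint_velocities': array([-0.0021,  0.0002,  0.0004,  0.0006,  0.0014, -0.0031]), 'joint_torque': array([ -0.0009, -32.9386,  -2.7226,  -0.0176,   0.0731,   0.    ]), 'tcp_pos': array([ 0.4058, -0.0058,  0.0355]), 'ee_rot': array([ 0.0957,  0.9954, -0.    ,  0.    ]), 'ft_force': array([-0.2904,  0.082 ,  0.2326]), 'ft_torque': array([-0.0192,  0.0546, -0.0413]), 'gripper_force': 0.0, 'gripper_width': 0.0037702968872076743}
[[262.3715 202.1806]
 [262.6064 207.4172]
 [262.3347 202.5902]]
scene straightedge_center 0.91 [ 0.2305 -0.2591  0.0154]
```

View pics/s2.png

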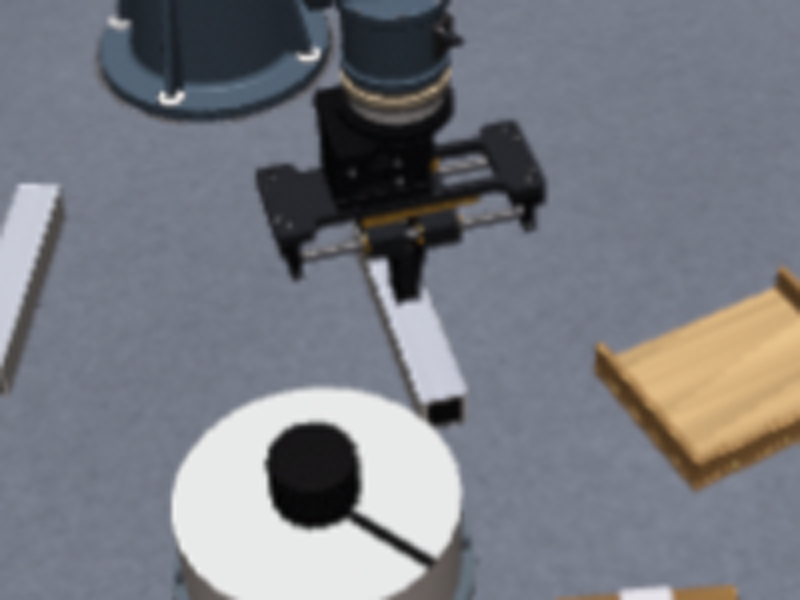

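The crop shows the shut fingers ending above the bar, at about (405,300). So the tips are higher than the readings say, and I'll feel downward gently to find the true height.

>>> play_rows:
  steps:
    - [[1, 0, 0, 0.1, 0], [1, 0, 0, 0.1, 0], [1, 0, 0, 0.1, 0], [1, 0, 0, 0.1, 0], [1, 0, 0, 0.1, 0], [1, 0, 0, 0, 0], [1, 0, 0, 0, 0], [1, 0, 0, 0, 0], [1, 0, 0, 0, 0], [1, 0, 0, 0, 0]]
  newtons: 5

```text
time_s: 9.95
tcp_pos: [0.4059, -0.0058, 0.0305]
ee_rot: [0.096, 0.995, -0.0, 0.0]
ft_force: [-0.6, -0.5, 0.3]
gripper_width: 0.009
gripper_force: 0.0
```

Run:
```python
from h import *
d=bot.camera("wrist"); s=bot.get_state(); R=Ro.from_quat(s["ee_rot"]).as_matrix()
print("cam in tool", R.T@(-d["R"].T@d["t"]-s["tcp_pos"]), d["R"]@R)
for z in (-.02,0,.022): print(z,w2px(d,s["tcp_pos"]+np.array([[-.0095,0,z],[.0095,0,z]])@R.T))
t=bot.camera("top"); a,b=w2px(t,[s["tcp_pos"]+[0,0,.05],[.5,-.03,.034]]).mean(0).astype(int)
w=np.hstack([cv2.resize(d["pixels"],(533,400)),cv2.resize(t["pixels"][b-60:b+60,a-40:a+40],(267,400),interpolation=cv2.INTER_CUBIC)]); cv2.imwrite("pics/w3.png",w)
```

```text
cam in tool [ 0.0819 -0.0014 -0.1699] [[-0.0013  1.      0.0002]
 [-0.9533 -0.0012 -0.3019]
 [-0.3019 -0.0006  0.9533]]
-0.02 [[281.1599 294.2403]
 [281.2148 259.3484]]
0 [[280.8557 274.7861]
 [280.8958 242.9252]]
0.022 [[280.5849 257.4677]
 [280.6136 228.3955]]
```

View pics/w3.png

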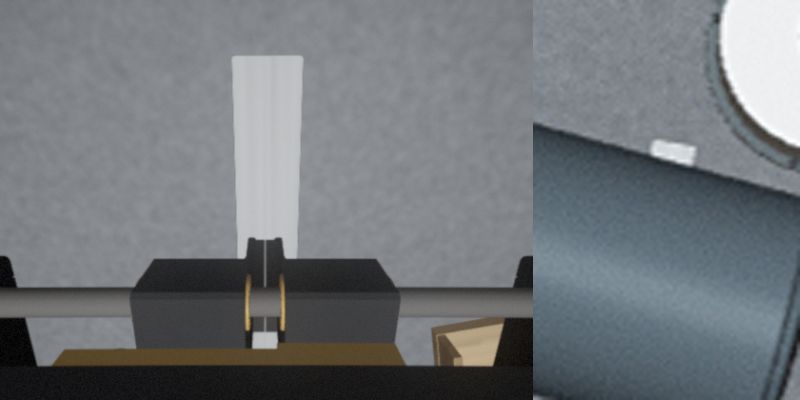

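Both the wrist and scene views put the tips about 20–30 mm higher than tip_reach implies (tip row 250 seen, 228 expected). I'll keep feeling downward.

>>> play_rows:
  steps:
    - [[1, 0, 0, 0.1, 0], [1, 0, 0, 0.1, 0], [1, 0, 0, 0.1, 0], [1, 0, 0, 0.1, 0], [1, 0, 0, 0.1, 0], [1, 0, 0, 0.1, 0], [1, 0, 0, 0, 0], [1, 0, 0, 0, 0], [1, 0, 0, 0, 0], [1, 0, 0, 0, 0]]

```text
time_s: 11.05
tcp_pos: [0.4058, -0.0058, 0.0262]
ee_rot: [0.096, 0.995, -0.0, 0.001]
ft_force: [-1.0, -0.7, 24.9]
gripper_width: 0.008
gripper_force: 12.2
```

Contact came at TCP z≈0.0265 on the bar's 34 mm top. So the tips actually stand about 7.5 mm above the reported TCP, and I'll use tip z = TCP z + 7.5 mm from now on.

>>> play_rows:
  steps:
    - [[1, 0, 0, -1.0, 0], [-1, 0, 0, -1, 0], [-1, 0, 0, -1, 0], [-1, 0, 0, 0, 0], [-1, 0, 0, 0, 0], [-1, 0, 0, 0, 0], [-1, 0, 0, 0, 0], [-1, 0, 0, 0, 0], [-1, 0, 0, 0, 0], [-1, 0, 0, 0, 0]]
  newtons: 40

```text
time_s: 12.05
tcp_pos: [0.4057, -0.0057, 0.0543]
ee_rot: [0.096, 0.995, 0.0, -0.0]
ft_force: [-0.6, 0.5, -0.2]
gripper_width: 0.74
gripper_force: 0.0
```

>>> play_rows:
  steps:
    - [[-1, 0, 0, 0, 0], [-1, 0, 0, 1.2, 0], [-1, 0, 0, 1.2, 0], [-1, 0, 0, 1.2, 0], [-1, 0, 0, 1.1, 0], [-1, 0, 0, 0, 0], [1, 0, 0, 0, 0], [1, 0, 0, 0, 0], [1, 0, 0, 0, 0], [1, 0, 0, 0, 0]]
  newtons: 40

```text
time_s: 13.05
tcp_pos: [0.4061, -0.0058, 0.0079]
ee_rot: [0.096, 0.995, -0.0, 0.0]
ft_force: [-0.0, -0.1, -0.4]
gripper_width: 0.722
gripper_force: 0.0
```

>>> play_rows:
  steps:
    - [[1, 0, 0, 0, 0], [1, 0, 0, 0, 0], [1, 0, 0, 0, 0], [1, 0, 0, 0, 0], [1, 0, 0, 0, 0], [1, 0, 0, 0, 0], [1, 0, 0, 0, 0], [1, 0, 0, 0, 0], [1, 0, 0, 0, 0], [1, 0, 0, 0, 0]]

```text
time_s: 14.05
tcp_pos: [0.4058, -0.0057, 0.0075]
ee_rot: [0.096, 0.995, 0.0, 0.0]
ft_force: [0.8, 2.5, 3.2]
gripper_width: 0.386
gripper_force: 40.0
```

Gripped at 40 N with 33.6 mm opening, which matches the 34 mm bar. I'll lift, turn and carry it.

>>> play_rows:
  steps:
    - [[1, 0, 0, -0.5, 0], [1, 0, 0, -1.5, 0], [1, 0, 0, -2, 0], [1, 0, 0, -1, 0], [1, 0, 0, 0, 0.135], [1, 0, 0, 0, 0.135], [1, 0, 0, 0, 0.135], [1, 0, 0, 0, 0.135], [1, 0, 0, 0, 0.135], [1, 0, 0, 0, 0.135]]

```text
time_s: 15.05
tcp_pos: [0.4054, -0.0058, 0.0574]
ee_rot: [0.483, 0.876, -0.0, -0.0]
ft_force: [0.3, -0.3, -2.5]
gripper_width: 0.389
gripper_force: 40.0
```

>>> play_rows:
  steps:
    - [[1, 0, 0, 0, 0.135], [1, 0, 0, 0, 0.135], [1, 0, 0, 0, 0.135], [1, 0, 0, 0, 0.138], [1, 0, 0, 0, 0], [1, 0, 0, 0, 0], [1, 0, 0, 0, 0], [1, 0, 0, 0, 0], [1, 0, 0, 0, 0], [1, 0, 0, 0, 0]]

```text
time_s: 16.05
tcp_pos: [0.4058, -0.0058, 0.0575]
ee_rot: [0.698, 0.716, -0.0, 0.0]
ft_force: [-0.5, -0.7, -3.3]
gripper_width: 0.385
gripper_force: 40.0
```

Run:
```python
from h import *
go(.468,.184,.06,1.5); print(bot.get_state()["gripper_width"],bot.get_state()["gripper_force"])
d=bot.camera("top"); s=4; x0,x1,y0,y1=.46,.68,.06,.31
# board edges: front edge (z .008 top-front) rows per column
o=ortho(d,x0,x1,y0,y1,.008,s).astype(int); m=(o[...,2]-o[...,0])>25
ys=[];xs=[]
for u in range(200,800,10):
    r=np.where(m[:,u])[0]
    if len(r): ys.append(y1-u/1000/s); xs.append(x1-r.max()/1000/s)
p=np.polyfit(ys,xs,1); print("front z.008: x at y=.184",np.polyval(p,.184),"tilt deg",np.degrees(np.arctan(-p[0])))
o=ortho(d,x0,x1,y0,y1,.03,s).astype(int); m=(o[...,2]-o[...,0])>25
for v in (300,400,500,560,600):
    r=np.where(m[v])[0]; print(x1-v/1000/s,"sides",y1-r.min()/1000/s,y1-r.max()/1000/s)
```

```text
t=16.05 tcp [ 0.4058 -0.0058  0.0575] jaw 1.5 q6 -0.32 turn rad 0.0003 shift cm [18.8072  6.7106 -0.2539]
0.3851613710719563 39.99925196170807
front z.008: x at y=.184 0.5020143030471426 tilt deg -0.4845907034784307
0.6050000000000001 sides 0.272 0.101
0.5800000000000001 sides 0.27125 0.10075
0.555 sides 0.2705 0.09925
0.54 sides 0.2705 0.099
0.53 sides 0.2695 0.09925
```

>>> play_rows:
  steps:
    - [[1, 2, 0.6, 0, 0], [1, 2, 0.6, 0, 0], [1, 2, 0.6, 0, 0], [1, 2, 0.6, 0, 0], [1, 2, 0.6, 0, 0], [1, 2, 0.6, 0, 0], [1, 2, 0.6, 0, 0], [1, 2, 0.6, 0, 0], [1, 1.8, 0.3, 0, 0], [1, 1, 0.3, 0, 0]]

```text
time_s: 17.1
tcp_pos: [0.4547, 0.1848, 0.0573]
ee_rot: [0.697, 0.717, -0.0, -0.0]
ft_force: [-0.6, -0.4, -3.0]
gripper_width: 0.388
gripper_force: 40.0
```

Run:
```python
from h import *
go(.468,.184,.06)
d=bot.camera("wrist"); cv2.imwrite("pics/w4.png",d["pixels"]); s=bot.get_state(); print(s["gripper_width"])
pin("wrist","board"); pin("wrist","straightedge_center")
```

```text
t=17.10 tcp [0.4547 0.1848 0.0573] jaw 1.6 q6 0.13 turn rad 0.0000 shift cm [-0.1165  1.3237 -0.2669]
0.3873119655227938
wrist board 0.87 [0.5659 0.183  0.002 ]
wrist straightedge_center 0.78 [0.4571 0.1882 0.0636]
```

View pics/w4.png

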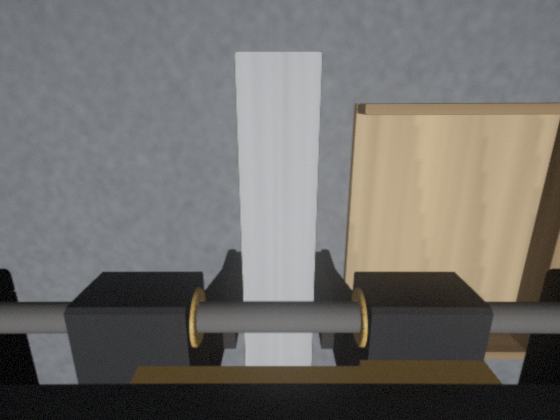

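The view shows the held bar (columns 238–320, end at row 54) and the board's front edge running from (357,110) to (346,290). I'll measure both.

Run:
```python
from h import *
d=bot.camera("wrist"); im=d["pixels"].astype(int)
P=[]
for v in range(125,245,5):
    r=np.where((im[v,330:450,2]-im[v,330:450,0])>25)[0]; P.append((330+r[0],v))
W=px2w(d,P,.008); f=np.polyfit(W[:,1],W[:,0],1); r=W[:,0]-np.polyval(f,W[:,1]); ok=abs(r)<.0015; f=np.polyfit(W[ok,1],W[ok,0],1)
print("front x@.184",np.polyval(f,.184),"yaw",np.degrees(np.arctan(-f[0])),r.std(), P[0],P[-1])
L=[];Rr=[]
for v in range(65,245,5):
    r=np.where(im[v,200:340].min(1)>140)[0]; L.append((200+r[0],v)); Rr.append((200+r[-1],v))
z=.0838
for Q in (L,Rr):
    W=px2w(d,Q,z); g=np.polyfit(W[:,1],W[:,0],1); print("bar edge x@.184",np.polyval(g,.184),"yaw",np.degrees(np.arctan(-g[0])))
c=im[:,278].min(1); e=[v for v in range(30,90) if c[v]>140][0]; print("bar end",px2w(d,[[278,e]],z))
# board left wall outer edge z=.03: rows
for u in (400,450,500):
    v=np.where((im[80:140,u,2]-im[80:140,u,0])>25)[0][0]+80; print("wall",px2w(d,[[u,v]],.03))
```

```text
front x@.184 0.5032959434369475 yaw 1.7858188682799732 0.00020274566809738088 (np.int64(354), 125) (np.int64(347), 240)
bar edge x@.184 0.4390782406336507 yaw 1.4459985807660711
bar edge x@.184 0.47245971481655985 yaw 1.5134332712431278
bar end [[0.4533 0.2832 0.0838]]
wall [[0.5203 0.2665 0.03  ]]
wall [[0.5474 0.2677 0.03  ]]
wall [[0.5744 0.2683 0.03  ]]
```

>>> play_rows:
  steps:
    - [[1, 0, 1.2, 0, -0.006], [1, 0.1, 1.2, 0, 0], [1, 0, 0, 1.5, 0], [1, 0, 0, 1.5, 0], [1, 0, 0, 1.2, 0], [1, 0, 0, 0.5, 0], [1, 0, 0, 0.2, 0], [1, 0, 0, 0, 0], [1, 0, 0, 0, 0], [1, 0, 0, 0, 0]]

```text
time_s: 18.3
tcp_pos: [0.4793, 0.1854, 0.009]
ee_rot: [0.696, 0.718, 0.0, 0.0]
ft_force: [-0.0, -0.2, -2.3]
gripper_width: 0.385
gripper_force: 40.0
```

>>> play_rows:
  steps:
    - [[1, 0, 0.1, 0, 0], [1, 0, 0.1, 0, 0], [1, 0, 0.1, 0, 0], [1, 0, 0.1, 0, 0], [1, 0, 0.1, 0, 0], [1, 0, 0.05, 0, 0], [1, 0, 0, 0, 0], [1, 0, 0, 0, 0], [1, 0, 0, 0, 0], [1, 0, 0, 0, 0]]

```text
time_s: 19.3
tcp_pos: [0.4843, 0.1855, 0.0084]
ee_rot: [0.696, 0.718, -0.0, -0.0]
ft_force: [0.6, 0.8, -3.5]
gripper_width: 0.387
gripper_force: 40.0
```

```bash
python3 -c "
from h import *
go(.486,.184,.0075); print(bot.get_state()['ft_force'],bot.get_state()['ft_torque'])"
```

```text
t=19.30 tcp [0.4843 0.1855 0.0084] jaw 1.8 q6 0.12 turn rad 0.0000 shift cm [-0.152   0.1644  0.0934]
[ 0.6177  0.8185 -3.4952] [-0.0943  0.069   0.0383]
```

>>> play_rows:
  steps:
    - [[1, 0, 0, 0.1, 0], [1, -0.1, 0.05, 0, 0], [1, 0, 0.1, 0, 0], [1, 0, 0.05, 0, 0], [1, 0, 0.05, 0, 0], [1, 0, 0.05, 0, 0], [1, 0, 0, 0, 0], [1, 0, 0, 0, 0], [1, 0, 0, 0, 0], [1, 0, 0, 0, 0]]

```text
time_s: 20.3
tcp_pos: [0.4853, 0.1844, 0.0076]
ee_rot: [0.696, 0.718, -0.002, -0.001]
ft_force: [-5.2, 1.1, 5.0]
gripper_width: 0.388
gripper_force: 40.0
```

>>> play_rows:
  steps:
    - [[1, 0, 0.05, 0, 0], [1, 0, 0.05, 0, 0], [1, 0, 0.05, 0, 0], [1, 0, 0, 0, 0], [1, 0, 0, 0, 0], [1, 0, 0, 0, 0], [1, 0, 0, 0, 0], [-1, 0, 0, 0, 0], [-1, 0, 0, 0, 0], [-1, 0, 0, 0, 0]]

```text
time_s: 21.3
tcp_pos: [0.4909, 0.1847, 0.0076]
ee_rot: [0.696, 0.718, 0.001, 0.001]
ft_force: [0.3, 0.5, -0.5]
gripper_width: 0.577
gripper_force: 0.0
```

>>> play_rows:
  steps:
    - [[-1, 0, 0, 0, 0], [-1, 0, 0, -1, 0], [-1, 0, 0, -1.5, 0], [-1, 0, 0, -2, 0], [-1, 0, 0, -2, 0], [-1, 0, 0, -2, 0], [-1, 0, 0, -2, 0], [-1, 0, 0, -2, 0], [-1, 0, 0, 0, 0], [-1, 0, 0, 0, 0]]

```text
time_s: 22.3
tcp_pos: [0.4893, 0.1846, 0.133]
ee_rot: [0.696, 0.718, 0.001, 0.001]
ft_force: [0.3, -1.0, -0.2]
gripper_width: 1.002
gripper_force: 0.0
```

Run:
```python
from h import *
d=bot.camera("wrist"); cv2.imwrite("pics/w5.png",d["pixels"]); go(.5766,-.151,.2,-90)
pin("wrist","straightedge_center")
```

```text
t=22.35 tcp [0.4886 0.1845 0.1323] jaw 1.8 q6 0.11 turn rad -1.5388 shift cm [ -8.798  -33.5499  -6.7727]
```

View pics/w5.png

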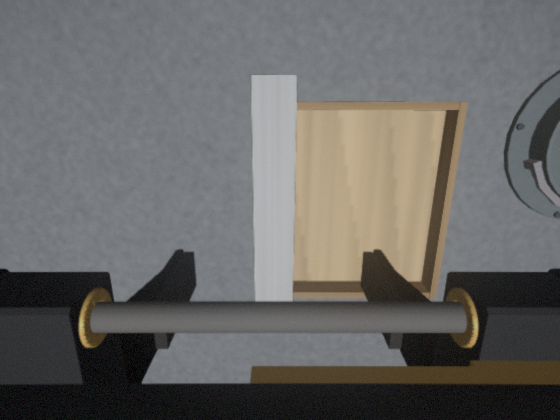

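The wrist view shows the bar (columns 252–297) lying flush along the board's front, covering the opening. Next is the lid.

>>> play_rows:
  steps:
    - [[-1, 0, 0, -0.7, 0.1335], [-1, 0, 0, -0.7, 0.1335], [-1, 0, 0, -0.7, 0.1335], [-1, 0, 0, -0.7, 0.1335], [-1, 0, 0, -0.7, 0.1335], [-1, 0, 0, -0.7, 0.1335], [-1, 0, 0, -0.7, 0.1335], [-1, 0, 0, -0.7, 0.1335], [-1, 0, 0, -0.6, 0.1335], [-1, 0, 0, -0.6, 0.1335]]

```text
time_s: 23.4
tcp_pos: [0.4882, 0.1844, 0.1993]
ee_rot: [0.991, 0.131, -0.001, 0.0]
ft_force: [0.4, -0.4, 1.0]
gripper_width: 0.999
gripper_force: 0.0
```

>>> play_rows:
  steps:
    - [[-1, 0, 0, 0, 0.1335], [-1, 0, 0, 0, 0.1335], [-1, 1.1, 4, 0, 0], [-1, 1.1, 4, 0, 0], [-1, 1.1, 4, 0, 0], [-1, 1.1, 4, 0, 0], [-1, 1.1, 4, 0, 0], [-1, 1.1, 4, 0, 0], [-1, 1.1, 3, 0, 0], [-1, 0.5, 2, 0, 0]]

```text
time_s: 24.4
tcp_pos: [0.5715, -0.1078, 0.1991]
ee_rot: [1.0, -0.001, -0.001, -0.0]
ft_force: [-0.2, 0.2, -0.5]
gripper_width: 0.999
gripper_force: 0.0
```

Run:
```python
from h import *
d=bot.camera("wrist"); cv2.imwrite("pics/w6.png",d["pixels"]); go(.5766,-.151,.09)
pin("wrist","lid_knob"); pin("wrist","pot")
bot.camera("scene"); pin("scene","lid_knob")
```

```text
t=24.45 tcp [ 0.5724 -0.1102  0.1993] jaw -90.1 q6 1.19 turn rad 0.0000 shift cm [ 0.4262  4.0537 10.9355]
wrist lid_knob 0.91 [ 0.5778 -0.1503  0.1   ]
scene lid_knob 0.58 [ 0.5739 -0.1509  0.1017]
scene lid_knob 0.21 [ 0.5679 -0.467  -0.003 ]
```

>>> play_rows:
  steps:
    - [[-1, 0.25, 2, 0, 0], [-1, 0.2, 2.05, 0, 0], [-1, 0, 0, 2.5, 0], [-1, 0, 0, 2.5, 0], [-1, 0, 0, 2.5, 0], [-1, 0, 0, 2.0, 0], [-1, 0, 0, 1.5, 0], [-1, 0, 0, 0.45, 0], [1, 0, 0, 0, 0], [1, 0, 0, 0, 0]]
  newtons: 60

```text
time_s: 25.65
tcp_pos: [0.5761, -0.1452, 0.0868]
ee_rot: [1.0, 0.001, 0.001, 0.0]
ft_force: [-0.6, -0.1, 0.1]
gripper_width: 0.894
gripper_force: 0.0
```

>>> play_rows:
  steps:
    - [[1, 0, 0, 0, 0], [1, 0, 0, 0, 0], [1, 0, 0, 0, 0], [1, 0, 0, 0, 0], [1, 0, 0, 0, 0], [1, 0, 0, 0, 0], [1, 0, 0, 0, 0], [1, 0, 0, 0, 0], [1, 0, 0, 0, 0], [1, 0, 0, 0, 0]]

```text
time_s: 26.65
tcp_pos: [0.5764, -0.149, 0.087]
ee_rot: [1.0, 0.001, 0.001, 0.003]
ft_force: [-1.3, -6.9, 1.2]
gripper_width: 0.63
gripper_force: 60.0
```

Gripped the knob at 54.8 mm with 60 N. Now the hard anticlockwise twist, which is a negative turn about tool z.

>>> play_rows:
  steps:
    - [[1, 0, 0.3, 0, 0], [1, 0, 0, 0, -0.1], [1, 0, 0, 0, -0.13], [1, 0, 0, 0, -0.13], [1, 0, 0, 0, -0.13], [1, 0, 0, 0, -0.13], [1, 0, 0, 0, -0.13], [1, 0, 0, 0, -0.13], [1, 0, 0, 0, -0.13], [1, 0, 0, 0, -0.13]]

```text
time_s: 27.65
tcp_pos: [0.5764, -0.1488, 0.0868]
ee_rot: [0.841, 0.541, 0.001, 0.0]
ft_force: [-0.3, -0.3, 1.9]
gripper_width: 0.632
gripper_force: 60.0
```

>>> play_rows:
  steps:
    - [[1, 0, 0, 0, -0.13], [1, 0, 0, 0, -0.13], [1, 0, 0, 0, -0.13], [1, 0, 0, 0, -0.13], [1, 0, 0, 0, -0.13], [1, 0, 0, 0, -0.13], [1, 0, 0, 0, -0.13], [1, 0, 0, 0, -0.13], [1, 0, 0, 0, 0], [1, 0, 0, 0, 0]]

```text
time_s: 28.65
tcp_pos: [0.5763, -0.1489, 0.0868]
ee_rot: [0.463, 0.886, 0.0, 0.001]
ft_force: [0.1, 0.7, 5.1]
gripper_width: 0.631
gripper_force: 60.0
```

Run:
```python
from h import *
s=bot.get_state(); go(.577,-.1505,.087); print(s["ft_force"],s["ft_torque"],s["gripper_width"],s["gripper_force"])
d=bot.camera("top"); o=ortho(d,.47,.68,-.26,-.04,.08,2.5); cv2.imwrite("pics/o2.png",o); w=bot.camera("wrist"); cv2.imwrite("pics/w7.png",np.hstack([cv2.resize(o,(300,286)),cv2.resize(w["pixels"],(381,286))]))
```

```text
t=28.65 tcp [ 0.5763 -0.1489  0.0868] jaw 34.8 q6 -1.05 turn rad 0.0000 shift cm [-0.1728 -0.0393 -0.0183]
[0.1124 0.7004 5.078 ] [ 0.2053 -0.1698  0.2929] 0.6313952136879247 59.99495116062462
```

View pics/w7.png

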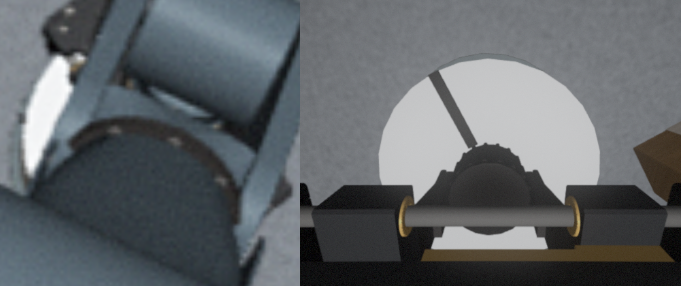

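Run:
```python
from h import *
d=bot.camera("wrist"); k=560/381
a=px2w(d,[[(473-300)*k,148*k],[(432-300)*k,72*k]],.08); v=a[1]-a[0]; print(a,np.degrees(np.arctan2(v[1],v[0])))
t=bot.camera("top")
```

```text
[[ 0.5538 -0.139   0.08  ]
 [ 0.4974 -0.1075  0.08  ]] 150.82577152392608
```

The rib heading is now 151°, so the lid has turned about 124° from shut and the lugs are clear. Lift straight up.

>>> play_rows:
  steps:
    - [[1, 0, 0, -0.3, 0], [1, 0, 0, -0.5, 0], [1, 0, 0, -1, 0], [1, 0, 0, -1.2, 0], [1, 0, 0, -1.5, 0], [1, 0, 0, -1.5, 0], [1, 0, 0, -1.5, 0], [1, 0, 0, -1.5, 0], [1, 0, 0, -1, 0], [1, 0, 0, 0, 0]]

```text
time_s: 29.85
tcp_pos: [0.5768, -0.1493, 0.1881]
ee_rot: [0.462, 0.887, 0.0, 0.002]
ft_force: [-0.1, -0.1, -3.3]
gripper_width: 0.632
gripper_force: 60.0
```

Run:
```python
from h import *
s=bot.get_state(); print(s["ft_force"],s["ft_torque"],s["gripper_width"],s["gripper_force"])
d=bot.camera("scene"); pin("scene","lid_knob"); cv2.imwrite("pics/s3.png",d["pixels"][150:380,150:450])
go(.40,-.02,.15); pin("scene","straightedge_center")
for i in "1234": pin("scene",f"roller{i}_center")
```

```text
[-0.1231 -0.1276 -3.3038] [-0.0711  0.016   0.0607] 0.6323348977642477 59.99834164045751
t=29.95 tcp [ 0.5755 -0.1487  0.186 ] jaw 34.9 q6 -1.05 turn rad 0.0000 shift cm [20.5993 -7.0101  3.6058]
scene straightedge_center 0.75 [0.4863 0.1872 0.0126]
scene straightedge_center 0.68 [ 0.2345 -0.2576  0.0191]
scene straightedge_center 0.2 [ 0.5282  0.4587 -0.0005]
scene roller3_center 0.61 [0.4883 0.1872 0.0147]
scene roller4_center 0.64 [ 0.6157 -0.1616  0.0394]
```

View pics/s3.png

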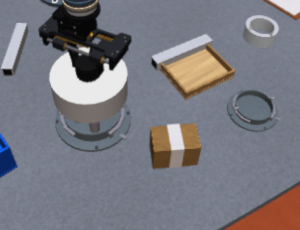

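Lid is off and held at (90,85), and a steel roller shows under it at (95,125). The bar is still flush. I'll carry the lid to (0.40, −0.02).

>>> play_rows:
  steps:
    - [[1, 2.1, -0.7, 0, 0], [1, 2.1, -0.7, 0, 0], [1, 2.1, -0.7, 0, 0], [1, 2.1, -0.7, 0, 0], [1, 2.1, -0.7, 0, 0], [1, 2.1, -0.7, 0, 0], [1, 2.1, -0.7, 0, 0], [1, 2.1, -0.7, 0, 0], [1, 2.0, -0.7, 0, 0], [1, 1.8, -0.7, 0, 0]]

```text
time_s: 31.2
tcp_pos: [0.3993, -0.0194, 0.1859]
ee_rot: [0.462, 0.887, 0.0, -0.0]
ft_force: [0.1, -0.7, -2.1]
gripper_width: 0.634
gripper_force: 60.0
```

Run:
```python
from h import *
s=bot.get_state(); print(s["gripper_width"],s["gripper_force"],s["ft_force"]); go(.40,-.02,.078)
d=bot.camera("scene")
for i in "1234": pin("scene",f"roller{i}_center")
pin("scene","pot"); cv2.imwrite("pics/s4.png",cv2.resize(d["pixels"][190:310,180:340],(640,480),interpolation=cv2.INTER_CUBIC))
d=bot.camera("top"); pin("top","roller1_center")
```

```text
0.6343332969052518 59.99754058197141 [ 0.1051 -0.7271 -2.1482]
t=31.20 tcp [ 0.3993 -0.0194  0.1859] jaw 35.0 q6 -0.94 turn rad 0.0000 shift cm [-0.0889  0.0255 10.7852]
scene roller1_center 0.6 [ 0.5866 -0.1096  0.0406]
scene roller2_center 0.7 [ 0.5359 -0.1414  0.0441]
scene roller2_center 0.17 [ 0.5682 -0.4645 -0.0009]
scene roller3_center 0.62 [ 0.5611 -0.187   0.0404]
scene roller4_center 0.62 [ 0.5245  0.4569 -0.0006]
scene roller4_center 0.48 [ 0.6142 -0.1618  0.0416]
scene pot 0.96 [ 0.7452  0.2461 -0.0002]
scene pot 0.62 [ 0.5751 -0.1504  0.0048]
top roller1_center 0.69 [ 0.5925 -0.1118  0.0446]
top roller1_center 0.51 [0.4863 0.1826 0.0179]
```

View pics/s4.png

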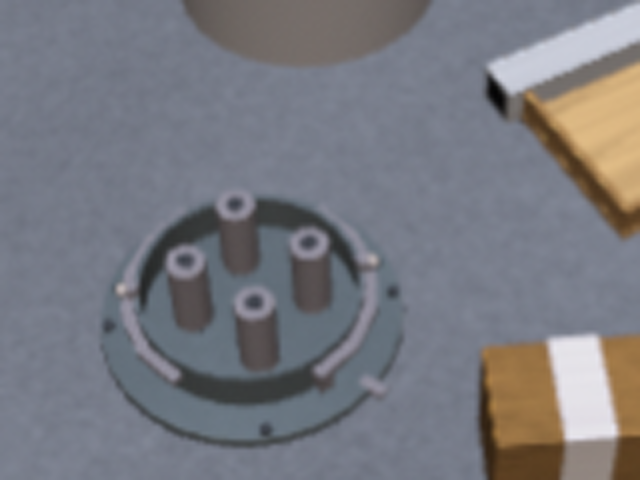

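Four rollers stand in the pot; their tops are at crop (235,205), (187,262), (310,242) and (255,302). I'll set the lid down.

>>> play_rows:
  steps:
    - [[1, 0, 0, 2.0, 0], [1, 0, 0, 2.0, 0], [1, 0, 0, 2.0, 0], [1, 0, 0, 2.0, 0], [1, 0, 0, 1.5, 0], [1, 0, 0, 0.7, 0], [1, 0, 0, 0.4, 0], [1, 0, 0, 0.2, 0], [1, 0, 0, 0.1, 0], [1, 0, 0, 0, 0]]

```text
time_s: 32.6
tcp_pos: [0.4007, -0.0202, 0.0773]
ee_rot: [0.462, 0.887, 0.0, 0.001]
ft_force: [1.4, 0.6, -3.4]
gripper_width: 0.633
gripper_force: 60.0
```

Run:
```python
from h import *
d=bot.camera("scene")
c=np.array([[235,205],[187,262],[310,242],[255,302]])/4+[180,190]
print(px2w(d,c,.070)); print(bot.get_state()["ft_force"],bot.get_state()["tcp_pos"])
```

```text
[[ 0.538  -0.138   0.07  ]
 [ 0.5666 -0.1838  0.07  ]
 [ 0.5883 -0.1083  0.07  ]
 [ 0.6149 -0.1588  0.07  ]]
[-0.2125 -0.5437 -2.3023] [ 0.4007 -0.0202  0.0774]
```

Barely touching or just above the counter; go down another 1 mm or so, release and rise.

>>> play_rows:
  steps:
    - [[1, 0, 0, 0.08, 0], [1, 0, 0, 0.04, 0], [1, 0, 0, 0, 0], [1, 0, 0, 0, 0], [-1, 0, 0, 0, 0], [-1, 0, 0, 0, 0], [-1, 0, 0, 0, 0], [-1, 0, 0, 0, 0], [-1, 0, 0, 0, 0], [-1, 0, 0, 0, 0]]

```text
time_s: 33.65
tcp_pos: [0.4003, -0.0201, 0.0757]
ee_rot: [0.462, 0.887, -0.0, -0.0]
ft_force: [0.6, 0.2, -0.2]
gripper_width: 0.985
gripper_force: 0.0
```

>>> play_rows:
  steps:
    - [[-1, 0, 0, -1, 0], [-1, 0, 0, -2, 0], [-1, 0, 0, -2, 0], [-1, 0, 0, -2, 0], [-1, 0, 0, -2, 0], [-1, 0, 0, -2, 0], [-1, 0, 0, -1, 0], [-1, 0, 0, 0, 0], [-1, 0, 0, 0, 0], [-1, 0, 0, 0, 0]]

```text
time_s: 34.65
tcp_pos: [0.3996, -0.0199, 0.195]
ee_rot: [0.462, 0.887, -0.0, -0.001]
ft_force: [-0.2, -0.9, 0.3]
gripper_width: 0.998
gripper_force: 0.0
```

Run:
```python
from h import *
# pot frame: mark heading 26.6deg; tangential jaw headings
pc=np.array([.577,-.150])
for p in ([.538,-.138],[.567,-.184],[.588,-.109],[.615,-.159]):
    v=np.array(p)-pc; a=np.degrees(np.arctan2(v[1],v[0])); print(p,np.hypot(*v),"radial",a,"tangent",a+90)
go(.538,-.138,.16,0)
bot.camera("wrist"); pin("wrist","lid_knob")
```

```text
[0.538, -0.138] 0.04080441152620625 radial 162.89727103094762 tangent 252.89727103094762
[0.567, -0.184] 0.03544009029333871 radial -106.3895403340348 tangent -16.389540334034805
[0.588, -0.109] 0.042449970553582246 radial 74.98163936884932 tangent 164.9816393688493
[0.615, -0.159] 0.039051248379533304 radial -13.324531261890785 tangent 76.67546873810922
t=34.65 tcp [ 0.3996 -0.0199  0.195 ] jaw 34.9 q6 -0.94 turn rad 0.6099 shift cm [-11.814   13.8435   3.4726]
wrist lid_knob 0.77 [ 0.3997 -0.021   0.0927]
```

Lid stands on the counter with its knob at (0.400, −0.021). Next the rollers, at (0.588,−0.109), (0.538,−0.138), (0.615,−0.159) and (0.567,−0.184), gripped with jaw heading −8° and a half-open gripper.

>>> play_rows:
  steps:
    - [[-1, 0, 0, 0, 0.125], [-1, 0, 0, 0, 0.125], [-1, 0, 0, 0, 0.125], [-1, 0, 0, 0, 0.125], [-1, 0, 0, 0, 0.125], [-1, 0, 0, 0, 0.125], [-0.1, 0, 0, 0, 0], [-0.1, 0, 0, 0, 0], [-0.1, 0, 0, 0, 0], [-0.1, 0, 0, 0, 0]]
  newtons: 30

```text
time_s: 35.75
tcp_pos: [0.4002, -0.0201, 0.1956]
ee_rot: [0.754, 0.656, -0.0, -0.0]
ft_force: [0.0, -0.4, 0.8]
gripper_width: 0.719
gripper_force: 0.0
```

```bash
python3 -c "
from h import *
go(.588,-.109,.13)"
```

```text
t=35.75 tcp [ 0.4002 -0.0201  0.1956] jaw -8.0 q6 -0.19 turn rad 0.0000 shift cm [-6.2084 19.8301  6.5577]
```

>>> play_rows:
  steps:
    - [[-0.1, -0.6, 2.0, 0, 0], [-0.1, -0.6, 2.0, 0, 0], [-0.1, -0.6, 2.0, 0, 0], [-0.1, -0.6, 2.0, 0, 0], [-0.1, -0.6, 2.0, 0, 0], [-0.1, -0.6, 2.0, 0, 0], [-0.1, -0.6, 2.0, 1, 0], [-0.1, -0.6, 2.0, 1, 0], [-0.1, -0.7, 2.0, 1, 0], [-0.1, -0.7, 1.8, 1, 0]]

```text
time_s: 36.75
tcp_pos: [0.5886, -0.1095, 0.1551]
ee_rot: [0.755, 0.656, 0.0, 0.0]
ft_force: [0.5, 0.6, -0.4]
gripper_width: 0.553
gripper_force: 0.0
```

Run:
```python
from h import *
d=bot.camera("wrist"); cv2.imwrite("pics/w8.png",d["pixels"]); go(.588,-.109,.0405)
for i in "1234": pin("wrist",f"roller{i}_center")
```

```text
t=36.80 tcp [ 0.5911 -0.1113  0.1537] jaw -8.0 q6 -0.23 turn rad 0.0000 shift cm [ 0.1978 -0.3639 11.323 ]
wrist roller1_center 0.93 [ 0.5873 -0.1117  0.0385]
wrist roller1_center 0.69 [ 0.5768 -0.1515  0.003 ]
wrist roller2_center 0.7 [ 0.535  -0.1399  0.0362]
wrist roller3_center 0.91 [ 0.5646 -0.1881  0.0445]
wrist roller3_center 0.54 [ 0.5748 -0.1493  0.0035]
wrist roller4_center 0.68 [ 0.6131 -0.1621  0.0382]
wrist roller4_center 0.6 [ 0.7627 -0.0216 -0.0006]
```

View pics/w8.png

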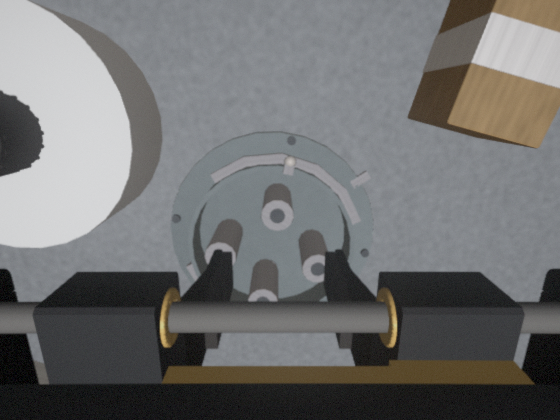

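The wrist view shows the four roller tops at (277,215), (218,255), (318,268) and (262,298).

Run:
```python
from h import *
d=bot.camera("wrist"); s=bot.get_state()
print(px2w(d,[[277,215],[218,255],[318,268],[262,298]],.07)); go(.588,-.110,.0405)
```

```text
[[ 0.5866 -0.1118  0.07  ]
 [ 0.5343 -0.139   0.07  ]
 [ 0.6136 -0.162   0.07  ]
 [ 0.5636 -0.1834  0.07  ]]
t=37.05 tcp [ 0.5867 -0.1085  0.156 ] jaw -8.0 q6 -0.23 turn rad 0.0000 shift cm [-0.1346  0.1624 11.5469]
```

>>> play_rows:
  steps:
    - [[-0.1, 0.1, 0, 2, 0], [-0.1, 0, 0, 2.5, 0], [-0.1, 0, 0, 2.5, 0], [-0.1, 0, 0, 2.0, 0], [-0.1, 0, 0, 1.5, 0], [-0.1, 0, 0, 1.0, 0], [1, 0, 0, 0, 0], [1, 0, 0, 0, 0], [1, 0, 0, 0, 0], [1, 0, 0, 0, 0]]
  newtons: 30

```text
time_s: 38.05
tcp_pos: [0.5885, -0.1084, 0.0417]
ee_rot: [0.755, 0.656, 0.0, 0.001]
ft_force: [0.1, -0.3, 1.3]
gripper_width: 0.291
gripper_force: 30.0
```

>>> play_rows:
  steps:
    - [[1, 0, 0, 0, 0], [1, 0, 0, 0, 0], [1, 0, 0, 0, 0], [1, 0, 0, -1, 0], [1, 0, 0, -2, 0], [1, 0, 0, -2, 0], [1, 0, 0, -2, 0], [1, 0, 0, -1, 0], [1, 0, 0, 0, 0], [1, 0, 0, 0, 0]]

```text
time_s: 39.05
tcp_pos: [0.5873, -0.1079, 0.1203]
ee_rot: [0.755, 0.656, -0.0, -0.0]
ft_force: [-0.5, 0.2, -1.0]
gripper_width: 0.291
gripper_force: 30.0
```

Run:
```python
from h import *
s=bot.get_state();print(s["gripper_width"],s["gripper_force"])
c,t=np.array([.568,.183]),np.radians(1.8); R=np.array([[np.cos(t),-np.sin(t)],[np.sin(t),np.cos(t)]])
for q in ([.01,-.057],[-.02,-.019],[.01,.019],[-.02,.057]): print(q,c+R@q)
p=c+R@[-.02,.057]; go(p[0],p[1],.0385)
```

```text
0.29073738714730935 29.97592270374298
[0.01, -0.057] [0.5798 0.1263]
[-0.02, -0.019] [0.5486 0.1634]
[0.01, 0.019] [0.5774 0.2023]
[-0.02, 0.057] [0.5462 0.2393]
t=39.05 tcp [ 0.5873 -0.1079  0.1203] jaw -8.0 q6 -0.23 turn rad 0.0000 shift cm [33.8123 -8.9039  8.1959]
```

Gripped (25.3 mm). I'll carry it to the far board spot.

>>> play_rows:
  steps:
    - [[1, 2.0, -0.5, 0, 0], [1, 3.6, -0.9, 0, 0], [1, 3.6, -0.9, 0, 0], [1, 3.6, -1.0, 0, 0], [1, 3.6, -1.0, 0, 0], [1, 3.6, -1.0, 0, 0], [1, 3.6, -1.0, 0, 0], [1, 3.6, -1.0, 0, 0], [1, 3.6, -1.0, 0, 0], [1, 3.0, -0.6, 0, 0]]

```text
time_s: 40.05
tcp_pos: [0.5449, 0.2407, 0.1191]
ee_rot: [0.755, 0.656, -0.002, -0.001]
ft_force: [1.0, -0.4, -0.7]
gripper_width: 0.29
gripper_force: 30.0
```

>>> play_rows:
  steps:
    - [[1, 0, 0, 2, 0], [1, 0, 0, 2, 0], [1, 0, 0, 2, 0], [1, 0, 0, 1, 0], [1, 0, 0, 0.5, 0], [1, 0, 0, 0.2, 0], [1, 0, 0, 0.1, 0], [1, 0, 0, 0, 0], [1, 0, 0, 0, 0], [1, 0, 0, 0, 0]]

```text
time_s: 41.05
tcp_pos: [0.5473, 0.239, 0.0434]
ee_rot: [0.755, 0.656, 0.001, 0.0]
ft_force: [0.8, 0.4, -1.0]
gripper_width: 0.288
gripper_force: 30.0
```

Run:
```python
from h import *
s=bot.get_state();print(s["gripper_width"],s["gripper_force"],s["ft_force"]); go(.5462,.2393,.0392)
d=bot.camera("scene"); p=w2px(d,[s["tcp_pos"]])[0].astype(int); cv2.imwrite("pics/s5.png",cv2.resize(d["pixels"][p[1]-40:p[1]+50,p[0]-60:p[0]+60],(640,480),interpolation=cv2.INTER_CUBIC))
```

```text
0.28846197458304695 29.976960718631744 [ 0.8045  0.3875 -1.0331]
t=41.05 tcp [0.5473 0.239  0.0434] jaw -8.0 q6 0.36 turn rad 0.0000 shift cm [ 0.0095 -0.1124  0.4192]
```

>>> play_rows:
  steps:
    - [[1, 0, 0, 0.1, 0], [1, 0, 0, 0.1, 0], [1, 0, 0, 0.1, 0], [1, 0, 0, 0.05, 0], [1, 0, 0, 0, 0], [1, 0, 0, 0, 0], [1, 0, 0, 0, 0], [1, 0, 0, 0, 0], [1, 0, 0, 0, 0], [1, 0, 0, 0, 0]]

```text
time_s: 42.1
tcp_pos: [0.5469, 0.2391, 0.0397]
ee_rot: [0.755, 0.656, 0.0, 0.0]
ft_force: [-2.3, 0.2, 5.3]
gripper_width: 0.294
gripper_force: 30.0
```

Touching down at 5 N; release and rise.

>>> play_rows:
  steps:
    - [[-0.1, 0, 0, 0, 0], [-0.1, 0, 0, 0, 0], [-0.1, 0, 0, 0, 0], [-0.1, 0, 0, 0, 0], [-0.1, 0, 0, -1, 0], [-0.1, 0, 0, -2, 0], [-0.1, 0, 0, -2, 0], [-0.1, 0, 0, -2, 0], [-0.1, 0, 0, -1, 0], [-0.1, 0, 0, 0, 0]]

```text
time_s: 43.1
tcp_pos: [0.5481, 0.2393, 0.1212]
ee_rot: [0.755, 0.656, 0.002, 0.001]
ft_force: [0.3, -0.4, 0.1]
gripper_width: 0.548
gripper_force: 0.0
```

Run:
```python
from h import *
go(.535,-.1395,.12)
d=bot.camera("scene"); cv2.imwrite("pics/s6.png",cv2.resize(d["pixels"][150:280,180:420],(800,433),interpolation=cv2.INTER_CUBIC))
for i in "1234": pin("scene",f"roller{i}_center")
```

```text
t=43.10 tcp [0.5481 0.2393 0.1212] jaw -8.0 q6 0.36 turn rad 0.0000 shift cm [-37.6955   3.9837   0.081 ]
scene roller1_center 0.57 [0.5418 0.2372 0.0379]
scene roller2_center 0.75 [ 0.5386 -0.1395  0.0435]
scene roller3_center 0.61 [ 0.5598 -0.1873  0.0423]
scene roller4_center 0.73 [ 0.6137 -0.1619  0.0406]
```

View pics/s6.png

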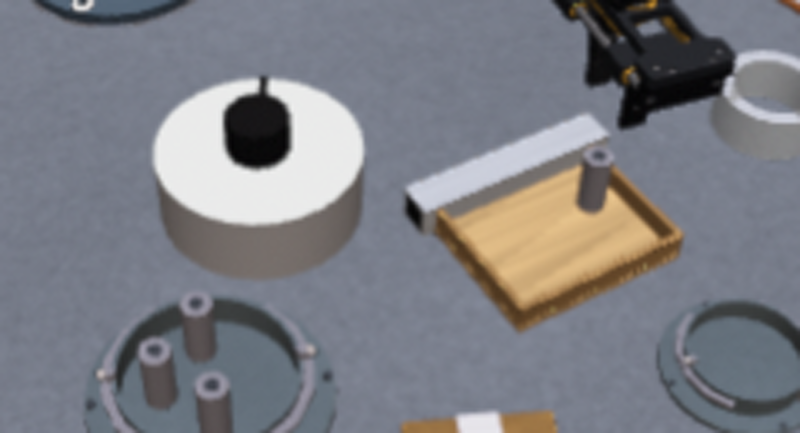

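That makes 14 pictures, so from here I work by numbers. The first roller stands upright on the board at (600,180), and the bar is flush. Next is the roller at (0.535, −0.1395).

>>> play_rows:
  steps:
    - [[-0.1, -2.0, 0.2, 0, 0], [-0.1, -3.8, 0.4, 0, 0], [-0.1, -3.8, 0.4, 0, 0], [-0.1, -3.8, 0.4, 0, 0], [-0.1, -3.8, 0.4, 0, 0], [-0.1, -3.8, 0.4, 0, 0], [-0.1, -3.8, 0.4, 0, 0], [-0.1, -3.8, 0.4, 0, 0], [-0.1, -3.8, 0.4, 0, 0], [-0.1, -3.6, 0.4, 0, 0]]

```text
time_s: 44.35
tcp_pos: [0.5336, -0.1243, 0.1184]
ee_rot: [0.755, 0.656, -0.0, -0.001]
ft_force: [-0.4, 0.2, 0.7]
gripper_width: 0.546
gripper_force: 0.0
```

Run:
```python
from h import *
bot.camera("wrist"); go(.535,-.1395,.0405)
for i in "234": pin("wrist",f"roller{i}_center")
```

```text
t=44.40 tcp [ 0.535  -0.1302  0.1186] jaw -8.2 q6 -0.29 turn rad 0.0000 shift cm [-0.8901  0.1202  7.8154]
wrist roller2_center 0.78 [ 0.5326 -0.1398  0.0423]
wrist roller3_center 0.65 [ 0.5635 -0.1833  0.042 ]
wrist roller4_center 0.88 [ 0.6157 -0.1604  0.0392]
wrist roller4_center 0.7 [ 0.4    -0.0217  0.0916]
```

>>> play_rows:
  steps:
    - [[-0.1, 0, 0, 0, 0], [-0.1, 0, 0, 0, 0], [-0.1, 0, 0, 0, 0], [-0.1, 0, 0, 0, 0], [-0.1, -0.7, 0, 0, 0], [-0.1, -0.7, 0, 0, 0], [-0.1, 0, 0, 0, 0], [-0.1, 0, 0, 0, 0], [-0.1, 0, 0, 0, 0], [-0.1, 0, 0, 0, 0]]

```text
time_s: 45.55
tcp_pos: [0.5322, -0.1366, 0.1192]
ee_rot: [0.755, 0.656, -0.0, -0.0]
ft_force: [0.1, 0.6, -0.1]
gripper_width: 0.552
gripper_force: 0.0
```

```bash
python3 -c "
from h import *
go(.535,-.1395,.0405)"
```

```text
t=45.55 tcp [ 0.5322 -0.1366  0.1192] jaw -8.0 q6 -0.31 turn rad 0.0000 shift cm [-0.2511  0.3161  7.8715]
```

>>> play_rows:
  steps:
    - [[-0.1, -0.25, 0.2, 0, 0], [-0.1, 0, 0, 2.0, 0], [-0.1, 0, 0, 2.5, 0], [-0.1, 0, 0, 2.0, 0], [-0.1, 0, 0, 1.3, 0], [-0.1, 0, 0, 0, 0], [1, 0, 0, 0, 0], [1, 0, 0, 0, 0], [1, 0, 0, 0, 0], [1, 0, 0, 0, 0]]
  newtons: 30

```text
time_s: 46.55
tcp_pos: [0.5346, -0.1397, 0.0421]
ee_rot: [0.755, 0.656, 0.0, 0.001]
ft_force: [-0.8, 1.0, 0.8]
gripper_width: 0.291
gripper_force: 29.9
```

>>> play_rows:
  steps:
    - [[1, 0, 0, 0, 0], [1, 0, 0, 0, 0], [1, 0, 0, 0, 0], [1, 0, 0, -1, 0], [1, 0, 0, -2, 0], [1, 0, 0, -2, 0], [1, 0, 0, -2, 0], [1, 0, 0, -1, 0], [1, 0, 0, 0, 0], [1, 0, 0, 0, 0]]

```text
time_s: 47.55
tcp_pos: [0.5334, -0.1392, 0.1208]
ee_rot: [0.755, 0.656, -0.0, -0.0]
ft_force: [0.8, 0.5, -1.4]
gripper_width: 0.294
gripper_force: 29.9
```

```bash
python3 -c "
from h import *
go(.5774,.2023,.0397)"
```

```text
t=47.55 tcp [ 0.5334 -0.1392  0.1208] jaw -8.0 q6 -0.32 turn rad 0.0000 shift cm [34.4226 -0.3983  8.1241]
```

>>> play_rows:
  steps:
    - [[1, 2.0, 0, 0, 0], [1, 3.6, 0, 0, 0], [1, 3.6, 0, 0, 0], [1, 3.6, 0, 0, 0], [1, 3.6, -0.1, 0, 0], [1, 3.6, -0.1, 0, 0], [1, 3.6, -0.1, 0, 0], [1, 3.6, 0, 0, 0], [1, 3.6, 0, 0, 0], [1, 3.6, 0, 0, 0]]

```text
time_s: 48.55
tcp_pos: [0.5779, 0.203, 0.1195]
ee_rot: [0.755, 0.656, -0.001, -0.001]
ft_force: [0.5, -0.6, -1.4]
gripper_width: 0.288
gripper_force: 29.9
```

>>> play_rows:
  steps:
    - [[1, 0, 0, 2, 0], [1, 0, 0, 2, 0], [1, 0, 0, 2, 0], [1, 0, 0, 1, 0], [1, 0, 0, 0.5, 0], [1, 0, 0, 0.2, 0], [1, 0, 0, 0.1, 0], [1, 0, 0, 0, 0], [1, 0, 0, 0, 0], [1, 0, 0, 0, 0]]

```text
time_s: 49.55
tcp_pos: [0.5794, 0.2017, 0.0439]
ee_rot: [0.755, 0.656, 0.001, 0.0]
ft_force: [-1.2, -0.3, -2.0]
gripper_width: 0.293
gripper_force: 29.9
```

```bash
python3 -c "
from h import *
go(.5774,.2023,.0397);print(bot.get_state()['gripper_width'])"
```

```text
t=49.55 tcp [0.5794 0.2017 0.0439] jaw -8.0 q6 0.29 turn rad 0.0000 shift cm [ 0.0326 -0.2064  0.4239]
0.2934376502732092
```

>>> play_rows:
  steps:
    - [[1, 0, 0, 0.1, 0], [1, 0, 0, 0.1, 0], [1, 0, 0, 0.1, 0], [1, 0, 0, 0.05, 0], [1, 0, 0, 0, 0], [1, 0, 0, 0, 0], [1, 0, 0, 0, 0], [1, 0, 0, 0, 0], [1, 0, 0, 0, 0], [1, 0, 0, 0, 0]]

```text
time_s: 50.55
tcp_pos: [0.5791, 0.2017, 0.04]
ee_rot: [0.755, 0.656, 0.0, 0.0]
ft_force: [-0.7, 0.6, 4.3]
gripper_width: 0.29
gripper_force: 29.9
```

>>> play_rows:
  steps:
    - [[-0.1, 0, 0, 0, 0], [-0.1, 0, 0, 0, 0], [-0.1, 0, 0, 0, 0], [-0.1, 0, 0, 0, 0], [-0.1, 0, 0, -1, 0], [-0.1, 0, 0, -2, 0], [-0.1, 0, 0, -2, 0], [-0.1, 0, 0, -2, 0], [-0.1, 0, 0, -1, 0], [-0.1, 0, 0, 0, 0]]

```text
time_s: 51.55
tcp_pos: [0.5803, 0.2019, 0.1218]
ee_rot: [0.755, 0.656, 0.002, 0.001]
ft_force: [-0.5, -0.4, -0.6]
gripper_width: 0.552
gripper_force: 0.0
```

Run:
```python
from h import *
go(.614,-.161,.12)
bot.camera("scene")
for i in "1234": pin("scene",f"roller{i}_center")
pin("scene","straightedge_center")
```

```text
t=51.55 tcp [0.5803 0.2019 0.1218] jaw -8.0 q6 0.29 turn rad 0.0000 shift cm [-35.4662   8.4028   0.1686]
scene roller1_center 0.47 [0.5449 0.239  0.0401]
scene roller2_center 0.67 [0.5802 0.2038 0.046 ]
scene roller3_center 0.54 [ 0.561  -0.1863  0.0422]
scene roller4_center 0.51 [ 0.6162 -0.1624  0.0388]
scene straightedge_center 0.89 [0.4888 0.1854 0.0164]
scene straightedge_center 0.88 [ 0.2335 -0.2563  0.0156]
scene straightedge_center 0.42 [ 0.3991 -0.0228  0.0896]
```

>>> play_rows:
  steps:
    - [[-0.1, -2.5, 0.6, 0, 0], [-0.1, -3.7, 0.9, 0, 0], [-0.1, -3.7, 0.9, 0, 0], [-0.1, -3.7, 0.9, 0, 0], [-0.1, -3.7, 0.9, 0, 0], [-0.1, -3.7, 0.9, 0, 0], [-0.1, -3.7, 0.9, 0, 0], [-0.1, -3.7, 0.8, 0, 0], [-0.1, -3.7, 0.8, 0, 0], [-0.1, -3.4, 0.8, 0, 0]]

```text
time_s: 52.85
tcp_pos: [0.6121, -0.1634, 0.1189]
ee_rot: [0.755, 0.656, -0.0, -0.001]
ft_force: [0.5, 0.1, 0.2]
gripper_width: 0.551
gripper_force: 0.0
```

>>> play_rows:
  steps:
    - [[-0.1, 0, 0, 0, 0], [-0.1, 0, 0, 0, 0], [-0.1, 0, 0, 0, 0], [-0.1, 0, 0, 0, 0], [-0.1, 0, 0, 0.5, 0], [-0.1, 0, 0, 0.5, 0], [-0.1, 0, 0, 0, 0], [-0.1, 0, 0, 0, 0], [-0.1, 0, 0, 0, 0], [-0.1, 0, 0, 0, 0]]

```text
time_s: 53.85
tcp_pos: [0.6127, -0.1617, 0.1099]
ee_rot: [0.755, 0.656, 0.0, 0.0]
ft_force: [-0.3, -0.4, 0.0]
gripper_width: 0.552
gripper_force: 0.0
```

Run:
```python
from h import *
go(.615,-.161,.042); bot.camera("wrist")
for i in "34": pin("wrist",f"roller{i}_center")
```

```text
t=53.85 tcp [ 0.6127 -0.1617  0.1099] jaw -8.0 q6 -0.29 turn rad 0.0000 shift cm [0.0996 0.2122 6.7922]
wrist roller3_center 0.81 [ 0.5636 -0.1869  0.0445]
wrist roller4_center 0.65 [ 0.6138 -0.1633  0.0378]
```

>>> play_rows:
  steps:
    - [[-0.1, 0, 0.2, 0, 0], [-0.1, 0, 0, 2.0, 0], [-0.1, 0, 0, 2.0, 0], [-0.1, 0, 0, 1.8, 0], [-0.1, 0, 0, 1.0, 0], [-0.1, 0, 0, 0, 0], [1, 0, 0, 0, 0], [1, 0, 0, 0, 0], [1, 0, 0, 0, 0], [1, 0, 0, 0, 0]]
  newtons: 30

```text
time_s: 55.0
tcp_pos: [0.615, -0.1621, 0.0426]
ee_rot: [0.755, 0.656, 0.0, 0.001]
ft_force: [-0.7, 0.3, 1.3]
gripper_width: 0.293
gripper_force: 30.0
```

>>> play_rows:
  steps:
    - [[1, 0, 0, 0, 0], [1, 0, 0, 0, 0], [1, 0, 0, 0, 0], [1, 0, 0, -1, 0], [1, 0, 0, -2, 0], [1, 0, 0, -2, 0], [1, 0, 0, -2, 0], [1, 0, 0, -1, 0], [1, 0, 0, 0, 0], [1, 0, 0, 0, 0]]

```text
time_s: 56.0
tcp_pos: [0.614, -0.1616, 0.1212]
ee_rot: [0.755, 0.656, -0.0, -0.001]
ft_force: [-0.2, 0.5, -2.4]
gripper_width: 0.289
gripper_force: 29.9
```

```bash
python3 -c "
from h import *
go(.5486,.1634,.0397)"
```

```text
t=56.00 tcp [ 0.614  -0.1616  0.1212] jaw -8.0 q6 -0.29 turn rad 0.0000 shift cm [ 31.2665 -11.0037   8.1728]
```

>>> play_rows:
  steps:
    - [[1, 2.3, -0.8, 0, 0], [1, 3.3, -1.2, 0, 0], [1, 3.3, -1.2, 0, 0], [1, 3.3, -1.2, 0, 0], [1, 3.3, -1.2, 0, 0], [1, 3.3, -1.2, 0, 0], [1, 3.3, -1.2, 0, 0], [1, 3.3, -1.1, 0, 0], [1, 3.3, -1.0, 0, 0], [1, 2.5, -0.9, 0, 0]]

```text
time_s: 57.0
tcp_pos: [0.5476, 0.1643, 0.1203]
ee_rot: [0.755, 0.656, -0.001, -0.001]
ft_force: [0.5, -0.5, -1.0]
gripper_width: 0.288
gripper_force: 29.9
```

>>> play_rows:
  steps:
    - [[1, 0, 0, 2, 0], [1, 0, 0, 2, 0], [1, 0, 0, 2, 0], [1, 0, 0, 1, 0], [1, 0, 0, 0.5, 0], [1, 0, 0, 0.2, 0], [1, 0, 0, 0.1, 0], [1, 0, 0, 0, 0], [1, 0, 0, 0, 0], [1, 0, 0, 0, 0]]

```text
time_s: 58.0
tcp_pos: [0.5496, 0.1624, 0.0444]
ee_rot: [0.755, 0.656, 0.0, 0.0]
ft_force: [-0.7, -0.3, -0.9]
gripper_width: 0.287
gripper_force: 29.9
```

```bash
python3 -c "
from h import *
go(.5486,.1634,.0397);print(bot.get_state()['gripper_width'])"
```

```text
t=58.00 tcp [0.5496 0.1624 0.0444] jaw -8.0 q6 0.23 turn rad 0.0000 shift cm [ 0.0799 -0.1156  0.466 ]
0.2870215945041789
```

>>> play_rows:
  steps:
    - [[1, 0, 0, 0.1, 0], [1, 0, 0, 0.1, 0], [1, 0, 0, 0.1, 0], [1, 0, 0, 0.1, 0], [1, 0, 0, 0, 0], [1, 0, 0, 0, 0], [1, 0, 0, 0, 0], [1, 0, 0, 0, 0], [1, 0, 0, 0, 0], [1, 0, 0, 0, 0]]

```text
time_s: 59.0
tcp_pos: [0.5492, 0.1625, 0.0405]
ee_rot: [0.755, 0.656, 0.0, 0.0]
ft_force: [-1.1, -0.6, 5.3]
gripper_width: 0.293
gripper_force: 30.0
```

>>> play_rows:
  steps:
    - [[-0.1, 0, 0, 0, 0], [-0.1, 0, 0, 0, 0], [-0.1, 0, 0, 0, 0], [-0.1, 0, 0, 0, 0], [-0.1, 0, 0, -1, 0], [-0.1, 0, 0, -2, 0], [-0.1, 0, 0, -2, 0], [-0.1, 0, 0, -2, 0], [-0.1, 0, 0, -1, 0], [-0.1, 0, 0, 0, 0]]

```text
time_s: 60.0
tcp_pos: [0.5505, 0.1626, 0.1216]
ee_rot: [0.755, 0.656, 0.002, 0.001]
ft_force: [0.3, -0.3, 0.5]
gripper_width: 0.551
gripper_force: 0.0
```

Run:
```python
from h import *
go(.564,-.185,.12)
bot.camera("scene")
for i in "1234": pin("scene",f"roller{i}_center")
```

```text
t=60.00 tcp [0.5505 0.1626 0.1216] jaw -8.0 q6 0.23 turn rad 0.0000 shift cm [-34.2294   6.189    0.1537]
scene roller1_center 0.65 [0.5458 0.237  0.0444]
scene roller2_center 0.75 [0.5778 0.1997 0.0448]
scene roller3_center 0.66 [ 0.5618 -0.1837  0.0397]
scene roller4_center 0.43 [0.549  0.1636 0.0395]
```

Three rollers placed; now the last one.

>>> play_rows:
  steps:
    - [[-0.1, -2.5, 0.4, 0, 0], [-0.1, -3.6, 0.6, 0, 0], [-0.1, -3.6, 0.7, 0, 0], [-0.1, -3.6, 0.7, 0, 0], [-0.1, -3.6, 0.7, 0, 0], [-0.1, -3.6, 0.7, 0, 0], [-0.1, -3.6, 0.6, 0, 0], [-0.1, -3.6, 0.6, 0, 0], [-0.1, -3.6, 0.6, 0, 0], [-0.1, -2.9, 0.6, 0, 0]]

```text
time_s: 61.25
tcp_pos: [0.5623, -0.1868, 0.1187]
ee_rot: [0.755, 0.656, -0.0, -0.001]
ft_force: [0.5, 0.6, 0.2]
gripper_width: 0.547
gripper_force: 0.0
```

>>> play_rows:
  steps:
    - [[-0.1, 0, 0, 0, 0], [-0.1, 0, 0, 0, 0], [-0.1, 0, 0, 0, 0], [-0.1, 0, 0, 0, 0], [-0.1, 0, 0, 0.5, 0], [-0.1, 0, 0, 0.5, 0], [-0.1, 0, 0, 0, 0], [-0.1, 0, 0, 0, 0], [-0.1, 0, 0, 0, 0], [-0.1, 0, 0, 0, 0]]

```text
time_s: 62.25
tcp_pos: [0.563, -0.185, 0.1099]
ee_rot: [0.755, 0.656, 0.0, 0.0]
ft_force: [-0.9, 0.5, 0.1]
gripper_width: 0.549
gripper_force: 0.0
```

Run:
```python
from h import *
go(.5635,-.1855,.042); bot.camera("wrist")
for i in "34": pin("wrist",f"roller{i}_center")
```

```text
t=62.25 tcp [ 0.563  -0.185   0.1099] jaw -8.0 q6 -0.37 turn rad 0.0000 shift cm [-0.0437  0.0513  6.7911]
wrist roller3_center 0.73 [ 0.561  -0.1863  0.0425]
wrist roller4_center 0.53 [ 0.5777 -0.1487  0.0038]
```

>>> play_rows:
  steps:
    - [[-0.1, 0, 0, 0, 0], [-0.1, 0, 0, 2.0, 0], [-0.1, 0, 0, 2.0, 0], [-0.1, 0, 0, 1.8, 0], [-0.1, 0, 0, 1.0, 0], [-0.1, 0, 0, 0, 0], [1, 0, 0, 0, 0], [1, 0, 0, 0, 0], [1, 0, 0, 0, 0], [1, 0, 0, 0, 0]]
  newtons: 30

```text
time_s: 63.4
tcp_pos: [0.5635, -0.1851, 0.0425]
ee_rot: [0.755, 0.656, 0.0, 0.001]
ft_force: [0.7, 0.4, 2.3]
gripper_width: 0.293
gripper_force: 30.0
```

>>> play_rows:
  steps:
    - [[1, 0, 0, 0, 0], [1, 0, 0, 0, 0], [1, 0, 0, 0, 0], [1, 0, 0, -1, 0], [1, 0, 0, -2, 0], [1, 0, 0, -2, 0], [1, 0, 0, -2, 0], [1, 0, 0, -1, 0], [1, 0, 0, 0, 0], [1, 0, 0, 0, 0]]

```text
time_s: 64.4
tcp_pos: [0.5623, -0.1846, 0.1213]
ee_rot: [0.755, 0.656, -0.0, -0.001]
ft_force: [0.2, -0.1, -1.1]
gripper_width: 0.291
gripper_force: 30.0
```

```bash
python3 -c "
from h import *
go(.5798,.1263,.0397)"
```

```text
t=64.40 tcp [ 0.5623 -0.1846  0.1213] jaw -8.0 q6 -0.37 turn rad 0.0000 shift cm [31.0245 -2.5976  8.1731]
```

>>> play_rows:
  steps:
    - [[1, 2.3, -0.2, 0, 0], [1, 3.3, -0.3, 0, 0], [1, 3.3, -0.3, 0, 0], [1, 3.3, -0.3, 0, 0], [1, 3.3, -0.3, 0, 0], [1, 3.3, -0.3, 0, 0], [1, 3.3, -0.3, 0, 0], [1, 3.3, -0.2, 0, 0], [1, 3.3, -0.2, 0, 0], [1, 2.4, -0.2, 0, 0]]

```text
time_s: 65.4
tcp_pos: [0.5794, 0.1287, 0.1202]
ee_rot: [0.754, 0.656, -0.001, -0.001]
ft_force: [1.1, -0.3, -1.8]
gripper_width: 0.288
gripper_force: 30.0
```

>>> play_rows:
  steps:
    - [[1, 0, 0, 2, 0], [1, 0, 0, 2, 0], [1, 0, 0, 2, 0], [1, 0, 0, 1, 0], [1, 0, 0, 0.5, 0], [1, 0, 0, 0.2, 0], [1, 0, 0, 0.1, 0], [1, 0, 0, 0, 0], [1, 0, 0, 0, 0], [1, 0, 0, 0, 0]]

```text
time_s: 66.4
tcp_pos: [0.581, 0.1267, 0.0444]
ee_rot: [0.755, 0.656, 0.0, 0.0]
ft_force: [0.3, -0.0, -0.8]
gripper_width: 0.29
gripper_force: 30.0
```

```bash
python3 -c "
from h import *
go(.5798,.1263,.0397);print(bot.get_state()['gripper_width'])"
```

```text
t=66.40 tcp [0.581  0.1267 0.0444] jaw -8.0 q6 0.17 turn rad 0.0000 shift cm [-0.0558 -0.1097  0.4706]
0.29031537734609614
```

>>> play_rows:
  steps:
    - [[1, 0, 0, 0.1, 0], [1, 0, 0, 0.1, 0], [1, 0, 0, 0.1, 0], [1, 0, 0, 0.1, 0], [1, 0, 0, 0, 0], [1, 0, 0, 0, 0], [1, 0, 0, 0, 0], [1, 0, 0, 0, 0], [1, 0, 0, 0, 0], [1, 0, 0, 0, 0]]

```text
time_s: 67.4
tcp_pos: [0.5806, 0.1267, 0.0404]
ee_rot: [0.755, 0.656, 0.0, 0.0]
ft_force: [-0.4, -0.4, 5.7]
gripper_width: 0.288
gripper_force: 30.0
```

>>> play_rows:
  steps:
    - [[-0.1, 0, 0, 0, 0], [-0.1, 0, 0, 0, 0], [-0.1, 0, 0, 0, 0], [-0.1, 0, 0, 0, 0], [-0.1, 0, 0, -1, 0], [-0.1, 0, 0, -2, 0], [-0.1, 0, 0, -2, 0], [-0.1, 0, 0, -2, 0], [-0.1, 0, 0, -2, 0], [-0.1, 0, 0, -2, 0]]

```text
time_s: 68.4
tcp_pos: [0.5805, 0.1267, 0.1513]
ee_rot: [0.755, 0.656, 0.0, 0.0]
ft_force: [-0.1, -0.4, 0.5]
gripper_width: 0.55
gripper_force: 0.0
```

>>> play_rows:
  steps:
    - [[-0.1, -3, -2, -1, 0], [-0.1, -3, -2, -1, 0], [-0.1, -3, -2, -1, 0], [-0.1, -3, -1, 0, 0], [-0.1, -3, 0, 0, 0], [-0.1, -3, 0, 0, 0], [-0.1, -3, 0, 0, 0], [-0.1, -2, 0, 0, 0], [-0.1, 0, 0, 0, 0], [-0.1, 0, 0, 0, 0]]

```text
time_s: 69.4
tcp_pos: [0.479, -0.0913, 0.1802]
ee_rot: [0.755, 0.655, 0.0, -0.0]
ft_force: [0.2, -0.7, 0.5]
gripper_width: 0.548
gripper_force: 0.0
```

Run:
```python
from h import *
for c in ("scene","top"):
    d=bot.camera(c)
    for n in ["roller1_center","roller2_center","roller3_center","roller4_center","straightedge_center","lid_knob","lid_foot","carton","crate","tape_roll"]: pin(c,n)
    im=d["pixels"]
s=4;x0,x1,y0,y1=.44,.66,.06,.31
o=ortho(d,x0,x1,y0,y1,.034,s).astype(int)
blob(d,.44,.52,.05,.32,.034,lambda o:(o.min(2)>135))
# bar back edge (z=.034) against board: per-column
m=o.min(2)>135; ys=[];a=[];b=[]
for u in range(100,960,20):
    r=np.where(m[560:,u])[0]
    if len(r)>60: ys.append(y1-u/4000); a.append(x1-(560+r.min())/4000); b.append(x1-(560+r.max())/4000)
f=np.polyfit(ys,a,1); print("bar +x edge @.184",np.polyval(f,.184),"yaw",np.degrees(np.arctan(-f[0])),"y span",min(ys),max(ys))
f=np.polyfit(ys,b,1); print("bar -x edge",np.polyval(f,.184),np.degrees(np.arctan(-f[0])))
go(.5,.18,.2)
```

```text
scene roller1_center 0.47 [0.5435 0.2358 0.0388]
scene roller1_center 0.36 [ 0.5725 -0.149   0.0019]
scene roller2_center 0.52 [0.5797 0.2004 0.0443]
scene roller3_center 0.74 [0.5793 0.127  0.0383]
scene roller3_center 0.2 [ 0.397  -0.0202  0.0927]
scene roller4_center 0.66 [0.5471 0.1619 0.0404]
scene straightedge_center 0.86 [ 0.2297 -0.2569  0.0179]
scene straightedge_center 0.75 [ 0.5745 -0.1505 -0.0002]
scene straightedge_center 0.64 [0.4876 0.1837 0.0137]
scene carton 0.93 [ 0.7704 -0.0192  0.0035]
scene crate 0.63 [ 0.563  -0.4657  0.0002]
scene tape_roll 0.68 [0.5262 0.458  0.001 ]
top roller1_center 0.56 [0.5468 0.2361 0.04  ]
top roller2_center 0.49 [0.5835 0.1998 0.0379]
top roller3_center 0.64 [0.5765 0.1236 0.0388]
top roller4_center 0.45 [0.5452 0.1633 0.0368]
top straightedge_center 0.84 [ 0.2321 -0.252   0.0153]
top straightedge_center 0.57 [0.486  0.182  0.0174]
top lid_knob 0.55 [0.5498 0.2349 0.0374]
top carton 0.86 [ 0.7662 -0.0235 -0.0001]
top carton 0.69 [0.551  0.2326 0.0405]
top crate 0.69 [ 0.5682 -0.4668 -0.0059]
top tape_roll 0.71 [ 0.5302  0.4505 -0.0031]
blob 0.4943227081298828 0.18428712463378907 [ 55.3406 211.4319] heading -85.75739
bar +x edge @.184 0.5157443198874295 yaw 2.0547257345290855 y span 0.09 0.285
bar -x edge 0.46663935741088164 1.1557022792163592
t=70.50 tcp [ 0.4791 -0.0913  0.1798] jaw -8.0 q6 -0.28 turn rad 0.0000 shift cm [27.1576 -1.7211 -2.0227]
```

```bash
python3 -c "
from h import *
go(.465,.175,.18,1.8)"
```

```text
t=70.50 tcp [ 0.4791 -0.0913  0.1798] jaw -8.0 q6 -0.28 turn rad -0.1715 shift cm [26.6629 -0.5743 -0.0228]
```

>>> play_rows:
  steps:
    - [[-0.1, 0, 0, -2, -0.1], [-0.1, 0, 0, -2, -0.07], [-0.1, 3.8, -0.1, 0, 0], [-0.1, 3.8, -0.1, 0, 0], [-0.1, 3.8, -0.1, 0, 0], [-0.1, 3.8, -0.1, 0, 0], [-0.1, 3.8, -0.1, 0, 0], [-0.1, 3.8, -0.1, 0, 0], [-0.1, 3.8, 0, 0, 0], [-0.1, 0, 0, 0, 0]]

```text
time_s: 71.5
tcp_pos: [0.4646, 0.1782, 0.2199]
ee_rot: [0.695, 0.719, 0.001, -0.0]
ft_force: [0.0, -0.1, -1.3]
gripper_width: 0.549
gripper_force: 0.0
```

>>> play_rows:
  steps:
    - [[-0.1, 0, 0, 0, 0], [-0.1, 0, 0, 0, 0], [-0.1, 0, 0, 0, 0], [-0.1, 0, 0, 0, 0], [-0.1, 0, 0, 0, 0], [-0.1, 0, 0, 0, 0], [-0.1, 0, 0, 0, 0], [-0.1, 0, 0, 0, 0], [-0.1, 0, 0, 0, 0], [-0.1, 0, 0, 0, 0]]

```text
time_s: 72.5
tcp_pos: [0.4651, 0.1745, 0.2197]
ee_rot: [0.696, 0.718, -0.0, -0.0]
ft_force: [-0.3, 0.1, 0.3]
gripper_width: 0.552
gripper_force: 0.0
```

Run:
```python
from h import *
d=bot.camera("wrist"); im=d["pixels"]; cv2.imwrite("pics/w9.png",im); go(.47,.18,.2); print("cam",-d["R"].T@d["t"])
s=4;x0,x1,y0,y1=.45,.53,.14,.30
o=ortho(d,x0,x1,y0,y1,.034,s).astype(int); v=np.where
for y in np.arange(.285,.13,-.015):
    u=int((y1-y)*4000); c=o[:,max(u-4,0):u+4].mean(1); b=(c[:,2]-c[:,0]); g=c.min(1)
    white=(g>125)&(abs(b)<20); w=np.where(white)[0]
    tan=np.where(b>25)[0]
    print("y%.3f"%y, "bar x %.4f..%.4f"%(x1-w.max()/4000,x1-w.min()/4000) if len(w) else "-", "tan min x %.4f"%(x1-tan.max()/4000) if len(tan) else "-")
```

```text
t=72.55 tcp [0.4651 0.1745 0.2197] jaw 1.7 q6 0.10 turn rad 0.0000 shift cm [0.5375 0.5043 1.9742]
cam [0.4639 0.2562 0.3897]
y0.285 bar x 0.4503..0.5300 -
y0.270 bar x 0.4503..0.5300 -
y0.255 bar x 0.4503..0.5015 tan min x 0.5020
y0.240 bar x 0.4503..0.5020 tan min x 0.5025
y0.225 bar x 0.4503..0.5025 tan min x 0.5030
y0.210 bar x 0.4503..0.5028 tan min x 0.5032
y0.195 bar x 0.4503..0.5032 tan min x 0.5038
y0.180 bar x 0.4503..0.5035 tan min x 0.5040
y0.165 bar x 0.4503..0.5040 tan min x 0.5045
y0.150 bar x 0.4503..0.5045 tan min x 0.5050
y0.135 - -<stdin>:6: RuntimeWarning: Mean of empty slice.
  ret = um.true_divide(
```

The bar's inner edge is at x=0.5034 and the board front at 0.5033; their yaws are 1.6° and 1.8°, so it is still flush. All four rollers read 37–44 mm centre height on the board, the lid is on the counter and the bystanders have not moved.

```bash
python3 -c "
from station import bot
print(bot.hand_in())"
```

```text
the job is handed in; nothing more can be done
None
```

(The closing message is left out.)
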